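# Step a playfield panel under the pointer, then lean it on its rest

## Task

Take the blue carrier by its black knob and slide it to bring the middle of the plywood panel's red spot, then the yellow, then the green straight under the fixed pointer's tip, stopping for a second at each; then draw the carrier back towards the robot to its front stop and let go. Now lift the panel out of the carrier and lean it squarely on the brown wooden rest, spots facing up, one short end on the rest's base behind the front lip and the upper part against the rubber bar. Do not bump the pointer, and leave the other things on the cabinet as they are.

Things in the scene. Friction and masses are not known exactly. Their poses are not given: they have to be found in the camera images.
- stage: Grey fixed base plate of the x-y slides, 360 x 160 x 8 mm, rails on top. Origin on the table; its x axis is the long slide direction (away from the robot), y the cross slide, z up. The plate reaches from x = -200 to +160 mm.
- x_slide (a joint): Long slide in m along the stage's x: 0 = front stop (carrier nearest the robot), 0.16 = far stop. It stays where it is left (friction about 1.2 N).
- carrier (a joint): Cross slide in m along the stage's y, -0.032 to 0.032, 0 = middle. It stays where it is left (friction about 1.2 N). With both slides at 0 the carrier's middle is at x = -95, y = 0 mm in the stage frame.
- carrier_bed (a point): Centre of the top face of the blue carrier's bed, where the panel lies, 46 mm above the table; axes as the stage's. Bed 150 mm long; over its middle 100 mm only 44 mm wide (panel overhangs 10 mm each side, free down to the saddle, 27 mm above the table); at both ends 75 mm wide with lips 4 mm high, 1 mm clear of the panel's ends and corners.
- carrier_knob (a point): Black round upright knob on the carrier, 24 mm across, 45 mm high, at the carrier's robot end (98 mm from carrier_bed along stage -x). The point is on its axis, 15 mm below its top, 76 mm above the table: grip here from above.
- pointer_tip (a point): Lower tip of the fixed brass pointer, 68 mm above the table and 12 mm above the panel's spots. It hangs from a thin steel arm (8 mm rod at 94 mm above the table) that comes from the stage's +y side, on a post (14 mm thick, 103 mm high) 120 mm from the tip along y, on a 60 x 50 x 18 mm foot.
- pointer_stand: The pointer's stand as a whole, fixed. Origin under its post on the table, 120 mm to the +y side of the tip; axes as the stage's.
- panel: Loose plywood playfield panel 140 x 64 x 10 mm (x, y, z), 0.12 kg, with three coloured spots on its upper face. Origin at the centre of its underside; x along its length, z out of the spotted face. It starts lying in the carrier; it can be gripped across its 64 mm width at mid-length.
- spot_red (a point): Centre of the red spot (20 mm across, black rim), on the panel's upper face at x = -42, y = 14 mm.
- spot_yellow (a point): Centre of the yellow spot, at x = 2, y = -14 mm of the panel.
- spot_green (a point): Centre of the green spot, at x = 42, y = 12 mm of the panel.
- rest: Fixed brown wooden rest. Origin under its base's centre; x points from lip to bar (away from the robot), z up. Base 140 x 110, top z = 8 mm. Front lip: x = -64 to -56, top z = 18. Black rubber bar along y, 14 mm thick, 100 long, axis x = 47, z = 57.7, on an upright board (front x = 53, top z = 62). Panel leans at about 32 degrees from level, foot near x = -46, its origin near x = 13, z = 45.
- bulb: Loose green glass bulb 60 mm across, 97 mm high, standing on its cap. Origin at the centre of its underside. Leave it.
- key_plate: Loose steel cam lock key plate, 120 x 40 mm, 14 mm high, lying flat. Leave it.
- lane_guide: Loose white plastic lane guide, bent like a hook, 110 x 55 x 25 mm. Leave it.
- standoff: Loose steel standoff with black rubber cap, 32 mm across, 73 mm high, standing. Leave it.
- screwdriver: Loose screwdriver lying flat, about 200 mm long. Leave it.
- test_block: Fixed black block with three brass bayonet sockets, 110 x 160 x 64 mm. Only in the way.
Mind the look-alikes: they are no part of the job. What is meant by the panel is not purple, and is the smaller of those in its own colour.

How it is judged:
By the outcome, as a careful person would: the job done as asked, in the order asked, and still so for the second after the job is handed in, with the robot touching nothing.
It also fails if it takes over 69 s, if anything falls off the work surface, if the arm or the gripper's body presses on something with over 40 N, if the wrist force passes 120 N, or if a joint passes its speed limit or range.

## Robot

A 6-joint arm with a two-finger parallel gripper is mounted at the origin on the work surface. World frame = base frame: x ahead of the robot, y to its left, z up, the work surface at z = 0. Lengths are in m, angles in rad, forces in N, time in s.
With the tool pointing down it reaches from about 0.325 to 0.875 m from the base axis. Payload 4.4 kg.
Tool frame: the origin (TCP) lies midway between the tips of the shut fingers; the grasp point (between the pads) lies 19 mm behind it; z points along the fingers, y is the line along which they close (so a half turn about z gives the same grasp; the last joint's range is limited). The gripper opens to 85 mm and grips with 20 to 120 N. Pads are 22 mm wide; open, the fingers measure 114 mm over their backs; the gripper's body (76 mm by 85 mm) begins 54 mm behind the grasp point. The pads swing forward as they close: fully open they stand 13 mm farther back than shut.
Start: joints at [-1.462, 0.207, 1.542, -0, 1.393, -0.15], TCP at [0.147, -0.556, 0.198] pointing down, gripper open.
Joint ranges: [-2.73, 2.73], [-0.86, 2.22], [0.23, 2.46], [-1.11, 4.25], [0.08, 2.63], [-2.82, 2.82]. Speed limits (rad/s): [2.79, 2.79, 3.14, 3.14, 3.14, 3.14].

## Interface

Orientations are given as a unit quaternion [w, x, y, z].
In Python, from station import ctrl gives the robot as it stands.
- The arm moves only by the tool servo_tool, never from a script. Its argument "deltas" is a list of rows, each a list of 3 entries, a list of its own where there are three numbers: the closure, from -1 (fully open) to 1 (shut), then the shift along the tool's x, y, z scaled (see below), then the turn about the tool's z scaled (see below). A call has exactly 5 rows; each row shifts and turns the commanded pose from where the row before left it, along the tool's axes as they then stand; what a row does not reach is not made up. The controller multiplies each number of a shift by 25 mm and each number of a turn by 0.12 rad. A row lasts 1/12 s, in which the tool goes at most 41.7 mm and 7.16 degrees, less where a joint would pass 70% of its speed; a pose out of reach is approached as far as the arm can. A call with a number of a shift or a turn outside -1 to 1 is refused whole. A call with a gripper value outside its range is refused whole. The fingers move at their own pace and stop on an object; "grip_force" is the grip in N (left out, the last holds). Time passes only in rows, so rows that do not move let the fingers close, or fill a call up. It gives the time, the measured TCP pose, the force, the opening and the grip force at its end, in the units of the state.
- ctrl.get_state(): the state, without advancing time (a new reading comes with each control period).
- ctrl.snapshot(name): name is "scene" or "top" or "wrist"; returns a dict with "img" (400x640x3 uint8, red, green, blue), "range_z" (400x640 float32, m along the optical axis (not along the pixel's ray), 0 where there is no reading), "intrinsics" (3x3 intrinsics, pixels), "extrinsics" (4x4, takes a point from camera to world coordinates); the wrist camera has in their place "mount" (4x4, takes a point from camera to tool coordinates, whose origin is the TCP and whose axes are the flange's). Camera axes: x right, y down, z forward; pixel columns grow to the right and rows downward; lengths in m; the calibration is good to about 2 mm. A picture is of the moment at which its call begins: read the wrist's pose just before it.
- ctrl.sign_off(): hands the job in; it is judged then, once.
Trained networks look in the newest picture that a camera, given by its name, has taken for a name from the list of things; names that differ only in an ending like _2 or _b are one class to them, and where a whole thing is asked for, a point or a joint stands for the part that bears it (a point fixed in the world has none). Each returns a list of dicts, best first, with "score" (0 to 1); they miss things now and then, are a little off and sometimes report something else, mostly with a low value. They report only what shows in the picture. A call takes as long as a camera call. They do not tell look-alikes from the thing itself.
- ctrl.spot_in(thing, camera): "uv" ([column, row] in pixels, amid what is visible of it).
The state is a dict: "time_s": time; "joint_positions": joint angles; "dq": joint speeds; "tau": joint torques, N m; "tool_pos": TCP position; "eef_rot": TCP orientation; "wrist_force": force on the tool from outside, world axes, zero at the start; "wrist_torque": the same for the moment, N m; "width": finger opening in m; "gripper_force": force on a finger pad.
Only numpy, scipy, OpenCV 4.12 (cv2) and the standard library are available. Lean on these libraries where they do the work, as an engineer would, in place of code of your own. Each camera call takes 0.05 s, during which the arm holds its last target. There are 200 camera calls.

## Working session

There is one attempt and no reset: what is moved stays moved. The work goes in short steps, Python scripts to look and compute and a tool call to move; the robot and the scene stay as the last step left them, time stands still between calls to the robot, and variables do not carry over. Pictures are saved under pics/ and viewed, at most 12 in all, crops included, and the job is handed in when it is done.

Besides the shell and the picture viewer there is one more tool, called as a command line: name --argument value ..., lists and objects as JSON in quotes. servo_tool: Moves the arm, as the interface text tells. Its arguments: {"type":"object","properties":{"deltas":{"type":"array"},"grip_force":{"type":"number"}},"required":["deltas"]}

```bash
mkdir -p pics; cat > h.py <<'E'
import numpy as np, cv2
from station import ctrl
from scipy.spatial.transform import Rotation as R
def snap(c):
    s=ctrl.snapshot(c); return s
def cloud(s):
    z=s["range_z"]; K=np.array(s["intrinsics"]); v,u=np.indices(z.shape)
    p=np.stack([(u-K[0,2])/K[0,0]*z,(v-K[1,2])/K[1,1]*z,z],-1)
    T=np.array(s["extrinsics"]); w=p@T[:3,:3].T+T[:3,3]; w[z==0]=np.nan; return w
def save(img,n): cv2.imwrite("pics/"+n,np.ascontiguousarray(img[...,::-1]))
E
python3 - <<'E'
from h import *
for c in ("top","scene"):
    s=snap(c); save(s["img"],c+"1.png"); np.savez(c+"1.npz",**{k:np.array(v) for k,v in s.items()}); w=cloud(s)
    for t in ["stage","carrier_bed","carrier_knob","pointer_tip","pointer_stand","panel","spot_red","spot_yellow","spot_green","rest","bulb","test_block"]:
        for d in ctrl.spot_in(t,c)[:4]:
            u,v=np.round(d["uv"]).astype(int); print(c,t,u,v,round(d["score"],2),np.round(w[min(v,399),min(u,639)],3))
print(ctrl.get_state())
E
```

```text
top stage 281 170 0.72 [0.627 0.085 0.01 ]
top stage 248 162 0.65 [0.664 0.202 0.014]
top carrier_bed 273 217 0.54 [0.444 0.114 0.091]
top carrier_bed 246 162 0.28 [0.663 0.208 0.017]
top carrier_knob 270 219 0.8 [0.445 0.129 0.045]
top carrier_knob 285 198 0.56 [0.521 0.075 0.019]
top pointer_tip 246 163 0.76 [0.659 0.208 0.019]
top pointer_tip 281 169 0.36 [0.631 0.085 0.008]
top pointer_stand 247 162 0.73 [0.663 0.204 0.019]
top pointer_stand 343 221 0.58 [ 0.416 -0.117  0.075]
top panel 275 196 0.8 [0.522 0.107 0.054]
top panel 227 295 0.78 [0.203 0.288 0.016]
top panel 374 259 0.72 [ 0.287 -0.216  0.012]
top spot_red 376 256 0.85 [ 0.297 -0.225  0.009]
top spot_red 197 198 0.67 [0.547 0.39  0.   ]
top spot_red 275 190 0.65 [0.542 0.105 0.059]
top spot_red 229 296 0.6 [0.199 0.281 0.016]
top spot_yellow 228 297 0.77 [0.196 0.284 0.016]
top spot_yellow 278 192 0.74 [0.535 0.096 0.057]
top spot_yellow 374 259 0.65 [ 0.287 -0.216  0.012]
top spot_yellow 245 162 0.24 [0.649 0.204 0.062]
top spot_green 275 193 0.77 [0.533 0.106 0.053]
top spot_green 228 295 0.67 [0.203 0.285 0.012]
to
[... 1355 characters left out ...]
me_s': 1.3, 'joint_positions': array([-1.46245713e+00,  2.06600062e-01,  1.54151244e+00,  2.82986719e-06,
        1.39350460e+00, -1.50481546e-01]), 'dq': array([-0.00090745,  0.0001974 ,  0.00040082, -0.00056983,  0.00031758,
       -0.00321329]), 'tau': array([-1.25381081e-03, -3.83051205e+01, -2.91969717e+01, -3.22881115e-04,
        8.03241328e-04,  3.01362114e-06]), 'tool_pos': array([ 0.14716552, -0.55584187,  0.19797573]), 'eef_rot': array([-1.21909785e-05,  9.91638190e-01,  1.29049217e-01,  1.64997692e-06]), 'wrist_force': array([-0.48276637, -1.21016504,  0.12252807]), 'wrist_torque': array([ 0.00380646, -0.05366175,  0.01219464]), 'gripper_force': 0.0, 'width': 0.08523608879842513}
```

```bash
python3 - <<'E'
import cv2
a=cv2.imread("pics/top1.png")[110:310,160:420]; cv2.imwrite("pics/topc.png",cv2.resize(a,None,fx=3,fy=3,interpolation=cv2.INTER_CUBIC)[:600])
b=cv2.imread("pics/scene1.png")[80:340,180:500]; cv2.imwrite("pics/scenec.png",cv2.resize(b,None,fx=2.3,fy=2.3,interpolation=cv2.INTER_CUBIC))
E
```

```text
(no output)
```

View pics/topc.png

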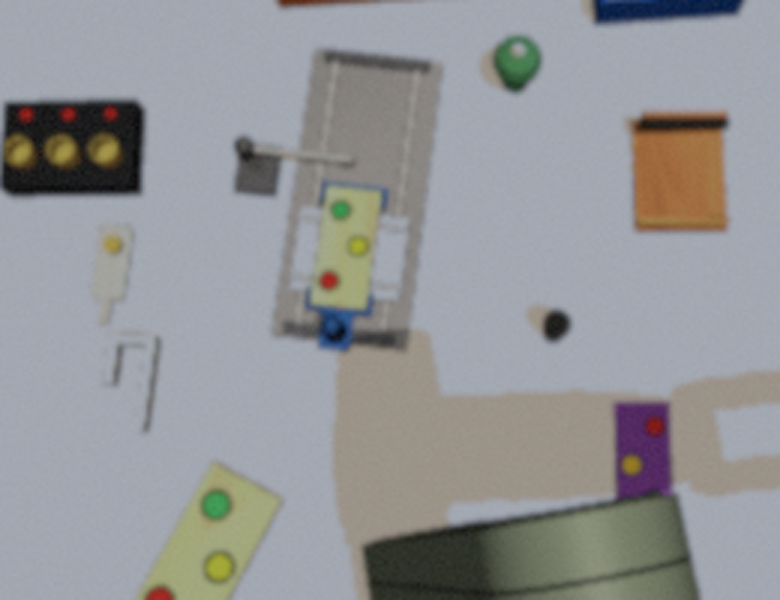

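View pics/scenec.png

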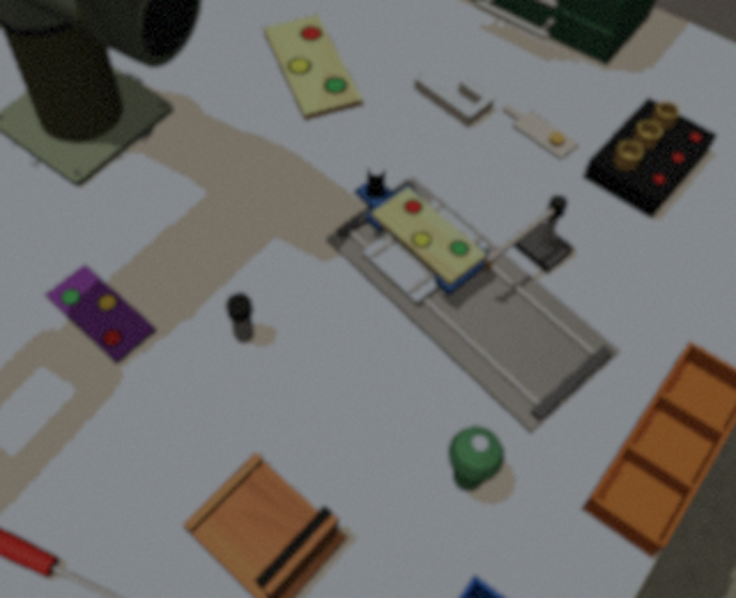

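Candidates for the panel: the yellow-green one in the carrier at top (275,196), a bigger yellow-green one at (227,295), and a purple one at (374,259). The one in the carrier fits: it is not purple and it is the smaller of its colour. The crop confirms this. The knob is at (271,219), the pointer tip is near (278,163) and the rest is at (388,167).

```bash
cat >> h.py <<'E'
def pix2plane(s,uv,z):
    uv=np.atleast_2d(uv).astype(float); K=np.array(s["intrinsics"]);T=np.array(s["extrinsics"])
    d=np.c_[(uv[:,0]-K[0,2])/K[0,0],(uv[:,1]-K[1,2])/K[1,1],np.ones(len(uv))]@T[:3,:3].T
    return T[:3,3]+d*((z-T[2,3])/d[:,2])[:,None]
def wristT(st,s):
    q=st["eef_rot"]; T=np.eye(4); T[:3,:3]=R.from_quat(q[[1,2,3,0]]).as_matrix(); T[:3,3]=st["tool_pos"]
    return T@np.array(s["mount"])
def wsnap(n=None):
    st=ctrl.get_state(); s=dict(ctrl.snapshot("wrist")); s["extrinsics"]=wristT(st,s)
    if n: save(s["img"],n)
    return st,s
E
python3 - <<'E'
from h import *
s=np.load("top1.npz")
c=lambda a:np.array(a)/3+[160,110]
P=pix2plane(s,c([(273,334),(407,348),(441,65),(317,50)]),.008); print("stage corners",P.round(4))
near=(P[0]+P[1])/2; far=(P[2]+P[3])/2; d=far-near; print("len",np.linalg.norm(d),"yaw deg",np.degrees(np.arctan2(d[1],d[0])), "yaw side",np.degrees(np.arctan2(P[0,1]-P[1,1],P[0,0]-P[1,0]))-90)
print("knob",pix2plane(s,c((334,326)),.085),"tip",pix2plane(s,c((351,161)),.094),"post",pix2plane(s,c((244,147)),.1))
print("spots",pix2plane(s,c([(329,281),(358,246),(341,210)]),.056).round(4))
print("rest base: ",pix2plane(s,c([(637,230),(727,230)]),.018).round(4),"bar",pix2plane(s,c([(636,123),(727,122)]),.06).round(4))
st,w=wsnap(); print(np.array(w["mount"]).round(4),w["intrinsics"]); print(R.from_quat(st["eef_rot"][[1,2,3,0]]).as_matrix().round(3))
E
```

```text
stage corners [[ 0.4481  0.1996  0.008 ]
 [ 0.4204  0.0445  0.008 ]
 [ 0.7669 -0.0184  0.008 ]
 [ 0.7975  0.1326  0.008 ]]
len 0.3539360776982027 yaw deg -10.574012868431474 yaw side -10.116707057699344
knob [[0.43941199 0.11984868 0.085     ]] tip [[0.6247024  0.09078012 0.094     ]] post [[0.64787348 0.20961315 0.1       ]]
spots [[0.4965 0.1262 0.056 ]
 [0.5349 0.0911 0.056 ]
 [0.5788 0.1085 0.056 ]]
rest base:  [[ 0.5397 -0.2355  0.018 ]
 [ 0.5321 -0.3416  0.018 ]] bar [[ 0.6578 -0.2404  0.06  ]
 [ 0.6514 -0.3465  0.06  ]]
[[-3.000e-04 -9.608e-01 -2.773e-01  7.100e-02]
 [ 1.000e+00 -4.000e-04  4.000e-04  9.000e-04]
 [-5.000e-04 -2.773e-01  9.608e-01 -1.761e-01]
 [ 0.000e+00  0.000e+00  0.000e+00  1.000e+00]] [[292.44387338   0.         319.84523684]
 [  0.         292.44387338 198.19529059]
 [  0.           0.           1.        ]]
[[ 0.967  0.256  0.   ]
 [ 0.256 -0.967  0.   ]
 [ 0.    -0.    -1.   ]]
```

servo_tool --deltas '[[-1, [0, 0, -0.4], 0.73], [-1, [0, 0, -0.4], 0.73], [-1, [0, 0, -0.4], 0.73], [-1, [0, 0, -0.4], 0.73], [-1, [0, 0, -0.4], 0.73]]' --grip_force 40

```text
time_s: 1.77
tool_pos: [0.1471, -0.5558, 0.2485]
eef_rot: [-0.0, 0.996, -0.092, 0.0]
wrist_force: [-0.3, -0.0, 0.4]
width: 0.0853
gripper_force: 0.0
```

servo_tool --deltas '[[-1, [0.93, -1, 0], 0], [-1, [0.93, -1, 0], 0], [-1, [0.93, -1, 0], 0], [-1, [0.93, -1, 0], 0], [-1, [0.93, -1, 0], 0]]'

```text
time_s: 2.18
tool_pos: [0.2848, -0.4526, 0.2481]
eef_rot: [0.0, 0.996, -0.09, 0.0]
wrist_force: [0.1, -0.3, 0.8]
width: 0.0855
gripper_force: 0.0
```

servo_tool --deltas '[[-1, [0.93, -1, 0], 0], [-1, [0.93, -1, 0], 0], [-1, [0.93, -1, 0], 0], [-1, [0.93, -1, 0], 0], [-1, [0.93, -1, 0], 0]]'

```text
time_s: 2.6
tool_pos: [0.4217, -0.3501, 0.2482]
eef_rot: [0.0, 0.996, -0.089, 0.0]
wrist_force: [-0.5, -0.4, 0.2]
width: 0.0857
gripper_force: 0.0
```

servo_tool --deltas '[[-1, [0, -1, 0], 0], [-1, [0, -1, 0], 0], [-1, [0, -1, 0], 0], [-1, [0, -1, 0], 0], [-1, [0, -1, 0], 0]]'

```text
time_s: 3.02
tool_pos: [0.4429, -0.227, 0.248]
eef_rot: [0.0, 0.996, -0.089, 0.0]
wrist_force: [-0.1, 0.4, -0.0]
width: 0.0854
gripper_force: 0.0
```

servo_tool --deltas '[[-1, [0, -1, 0], 0], [-1, [0, -1, 0], 0], [-1, [0, -1, 0], 0], [-1, [0, -1, 0], 0], [-1, [0, -1, 0], 0]]'

```text
time_s: 3.43
tool_pos: [0.4651, -0.1041, 0.2481]
eef_rot: [0.0, 0.996, -0.09, 0.0]
wrist_force: [0.4, 0.5, -0.4]
width: 0.0858
gripper_force: 0.0
```

servo_tool --deltas '[[-1, [0, -1, 0], 0], [-1, [0, -1, 0], 0], [-1, [0, -1, 0], 0], [-1, [0, -1, 0], 0], [-1, [0, -1, 0], 0]]'

```text
time_s: 3.85
tool_pos: [0.4874, 0.019, 0.2482]
eef_rot: [0.0, 0.996, -0.089, 0.0]
wrist_force: [1.5, 0.7, -0.2]
width: 0.0853
gripper_force: 0.0
```

servo_tool --deltas '[[-1, [0, -1, 0], 0], [-1, [0, -1, 0], 0], [-1, [0, -1, 0], 0], [-1, [0, 0, 0], 0], [-1, [0, 0, 0], 0]]'

```text
time_s: 4.27
tool_pos: [0.5006, 0.0924, 0.2479]
eef_rot: [0.0, 0.996, -0.088, -0.0]
wrist_force: [0.1, -0.8, 0.6]
width: 0.0852
gripper_force: 0.0
```

```bash
python3 - <<'E'
from h import *
st,s=wsnap("w1.png"); np.savez("w1.npz",**{k:np.array(v) for k,v in s.items()})
w=cloud(s)
for t,z in [("spot_red",.056),("spot_yellow",.056),("spot_green",.056),("carrier_knob",.085),("pointer_tip",.068)]:
    for d in ctrl.spot_in(t,"wrist")[:3]:
        print(t,np.round(d["uv"],1),round(d["score"],2),pix2plane(s,d["uv"],z).round(4)[0])
hsv=cv2.cvtColor(s["img"],cv2.COLOR_RGB2HSV)
for n,lo,hi in [("r",(0,120,60),(8,255,255)),("y",(24,150,100),(32,255,255)),("g",(50,100,40),(80,255,255))]:
    m=cv2.inRange(hsv,lo,hi); k,_,a,c=cv2.connectedComponentsWithStats(m)
    for i in range(1,k):
        if a[i,4]>40: print(n,a[i],c[i].round(1),pix2plane(s,c[i],.056).round(4)[0])
E
```

```text
spot_red [250.2 319.1] 0.84 [0.3002 0.2326 0.056 ]
spot_red [535. 265.] 0.65 [ 0.3169 -0.1822  0.056 ]
spot_red [301.6 138.3] 0.59 [0.546  0.1064 0.056 ]
spot_yellow [534.9 268.1] 0.77 [ 0.312  -0.1822  0.056 ]
spot_yellow [302.7 138.5] 0.64 [0.5455 0.1051 0.056 ]
spot_yellow [46.8 63.4] 0.19 [0.6813 0.3798 0.056 ]
spot_green [308.  140.9] 0.98 [0.5415 0.0992 0.056 ]
spot_green [249.8 323.8] 0.94 [0.2922 0.2352 0.056 ]
spot_green [536.2 265.6] 0.85 [ 0.3157 -0.1839  0.056 ]
carrier_knob [305.5 202.7] 0.79 [0.4719 0.1144 0.085 ]
pointer_tip [210.3  60.3] 0.6 [0.6486 0.1892 0.068 ]
r [ 38  21  12  12 109] [43.1 26.5] [0.7177 0.3675 0.056 ]
r [ 0 27  8 12 77] [ 3.1 33. ] [0.7195 0.4146 0.056 ]
r [285 170  17  17 201] [293. 178.] [0.4989 0.1269 0.056 ]
r [542 242  13  13 133] [547.9 248. ] [ 0.3404 -0.1991  0.056 ]
y [307 136  17  16 212] [314.8 143.4] [0.537  0.0914 0.056 ]
y [521 270  13  11 112] [527. 275.] [ 0.3029 -0.1715  0.056 ]
g [285 101  18  18 244] [293.4 109.6] [0.5811 0.1095 0.056 ]
g [535 289  13  12 119] [541.  294.8] [ 0.2662 -0.192   0.056 ]
g [  0 293  12  22  50] [  5.  303.4] [0.3897 0.5785 0.056 ]
g [231 320  18  14 200] [239.8 326.5] [0.2902 0.251  0.056 ]
g [ 18 326  17  31  84] [ 26.7 343. ] [0.3185 0.5789 0.056 ]
```

View pics/w1.png

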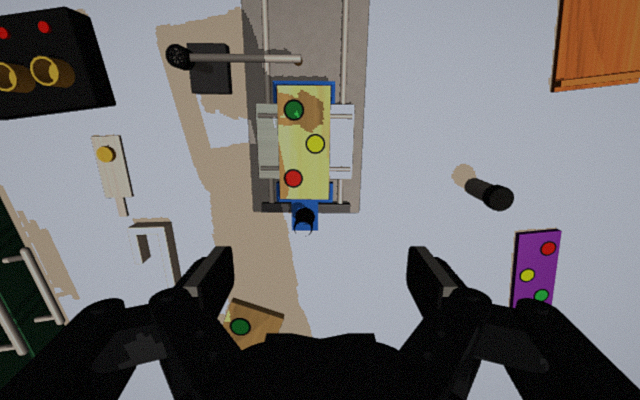

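The picture shows the spots at (293,178), (315,143) and (293,110), the knob top near (304,213), and the pointer rod's end at (299,60).

```bash
python3 - <<'E'
from h import *
s=np.load("w1.npz"); a=cv2.resize(s["img"][40:240,240:390],None,fx=4,fy=3,interpolation=cv2.INTER_CUBIC) 
a=cv2.resize(s["img"][35:235,240:390],None,fx=3,fy=3,interpolation=cv2.INTER_CUBIC); save(a,"w1c.png")
w=cloud(s)
print("rod end",pix2plane(s,(299,60),.094),"knob",pix2plane(s,(304,213),.091))
for z,u,v in [(0,299,60)]: pass
m=(w[...,2]>.085)&(w[...,2]<.1)&(w[...,0]>.58)&(w[...,0]<.7)&(w[...,1]>.05)&(w[...,1]<.25); p=w[m]; print(len(p),p[np.argsort(p[:,1])][:8].round(4))
m=(w[...,2]>.08)&(w[...,2]<.1)&(np.hypot(w[...,0]-.441,w[...,1]-.123)<.03); print("knob top",w[m].mean(0),m.sum())
E
```

```text
rod end [[0.6271003  0.09088256 0.094     ]] knob [[0.46121534 0.11801456 0.091     ]]
1061 [[0.6284 0.0885 0.095 ]
 [0.6274 0.0886 0.0955]
 [0.631  0.0889 0.0968]
 [0.6271 0.0889 0.0921]
 [0.6299 0.089  0.0979]
 [0.6265 0.0892 0.0897]
 [0.6292 0.0892 0.0968]
 [0.6281 0.0894 0.0981]]
knob top [0.44758362 0.12189585 0.08724889] 109
```

View pics/w1c.png

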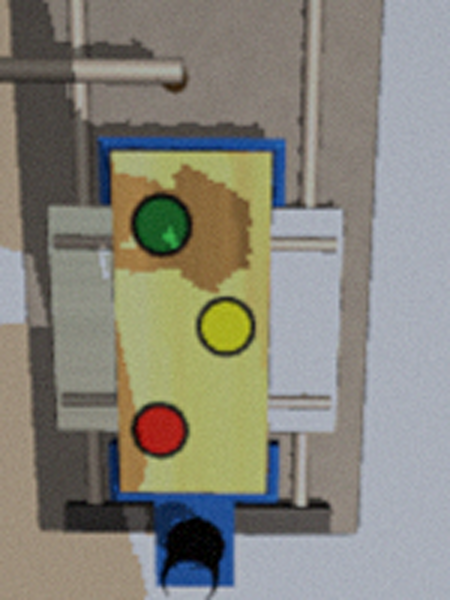

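servo_tool --deltas '[[-1, [-0.51, -0.16, 0.6], 0], [-1, [-0.51, -0.16, 0.6], 0], [-1, [-0.51, -0.16, 0.6], 0], [-1, [-0.51, -0.16, 0.6], 0], [-1, [-0.51, -0.16, 0.6], 0.07]]'

```text
time_s: 4.98
tool_pos: [0.4411, 0.1221, 0.1725]
eef_rot: [-0.0, 0.996, -0.094, 0.0]
wrist_force: [-0.7, 0.0, -0.0]
width: 0.0854
gripper_force: 0.0
```

servo_tool --deltas '[[-1, [0, 0, 0.8], 0], [-1, [0, 0, 0.8], 0], [-1, [0, 0, 0], 0], [-1, [0, 0, 0], 0], [-1, [0, 0, 0], 0]]'

```text
time_s: 5.4
tool_pos: [0.4425, 0.1222, 0.1341]
eef_rot: [-0.0, 0.996, -0.094, 0.001]
wrist_force: [0.1, -0.3, 0.7]
width: 0.0853
gripper_force: 0.0
```

```bash
python3 - <<'E'
from h import *
st,s=wsnap("w2.png"); w=cloud(s); print(st["tool_pos"].round(4),R.from_quat(st["eef_rot"][[1,2,3,0]]).as_matrix()[:2,0].round(4))
m=(w[...,2]>.086)&(w[...,2]<.096)&(np.hypot(w[...,0]-.441,w[...,1]-.123)<.025); print("knob top",w[m].mean(0),np.nanmin(w[m],0),np.nanmax(w[m],0),m.sum())
hsv=cv2.cvtColor(s["img"],cv2.COLOR_RGB2HSV)
for n,lo,hi in [("r",(0,120,60),(8,255,255)),("y",(24,150,100),(32,255,255)),("g",(50,100,40),(80,255,255))]:
    mm=cv2.inRange(hsv,lo,hi); k,_,a,c=cv2.connectedComponentsWithStats(mm)
    for i in range(1,k):
        if a[i,4]>150: print(n,a[i],pix2plane(s,c[i],.056).round(4)[0])
E
```

```text
[0.4425 0.1222 0.1341] [ 0.9823 -0.1873]
knob top [0.44549425 0.12306702 0.08868939] [0.42930111 0.11239609 0.08601585] [0.4529411  0.13536584 0.09229571] 183
r [290 123  24  24 413] [0.499 0.127 0.056]
y [323  66  25  27 530] [0.5371 0.0913 0.056 ]
y [615 269  18  16 215] [ 0.3067 -0.1553  0.056 ]
g [288   8  28  31 659] [0.5814 0.1095 0.056 ]
```

servo_tool --deltas '[[-1, [-0.06, -0.05, 0.7], 0], [-1, [0, 0, 0.7], 0], [-1, [0, 0, 0.7], 0], [-1, [0, 0, 0.7], 0], [-1, [0, 0, 0.28], 0]]'

```text
time_s: 5.87
tool_pos: [0.4401, 0.1239, 0.0553]
eef_rot: [0.0, 0.996, -0.094, -0.0]
wrist_force: [0.1, -0.6, 0.5]
width: 0.0852
gripper_force: 0.0
```

servo_tool --deltas '[[1, [0, 0, 0], 0], [1, [0, 0, 0], 0], [1, [0, 0, 0], 0], [1, [0, 0, 0], 0], [1, [0, 0, 0], 0]]'

```text
time_s: 6.28
tool_pos: [0.4414, 0.1241, 0.0572]
eef_rot: [-0.0, 0.996, -0.094, 0.001]
wrist_force: [-0.0, 0.1, -0.2]
width: 0.0253
gripper_force: 0.0
```

servo_tool --deltas '[[1, [0, 0, 0], 0], [1, [0, 0, 0], 0], [1, [0, 0, 0], 0], [1, [0, 0, 0], 0], [1, [0, 0, 0], 0]]'

```text
time_s: 6.7
tool_pos: [0.442, 0.1241, 0.0576]
eef_rot: [-0.0, 0.996, -0.094, 0.002]
wrist_force: [-0.8, -0.3, 7.1]
width: 0.0003
gripper_force: 3.3
```

```bash
python3 - <<'E'
from h import *
st,s=wsnap(); print(st["width"],st["gripper_force"],st["wrist_force"])
t=snap("scene"); a=cv2.resize(t["img"][120:220,290:450],None,fx=4,fy=4,interpolation=cv2.INTER_CUBIC)
b=cv2.resize(s["img"][:,120:520],(400,400))
save(np.hstack([cv2.resize(a,(400,250)),b[:250]]) if 0 else np.vstack([a[:280],b[40:300].repeat(1,0)[:, :640] if b.shape[1]>=640 else np.pad(b[40:300],((0,0),(0,240),(0,0)))]),"g1.png")
hsv=cv2.cvtColor(s["img"],cv2.COLOR_RGB2HSV)
for n,lo,hi in [("r",(0,120,60),(8,255,255)),("y",(24,150,100),(32,255,255))]:
    mm=cv2.inRange(hsv,lo,hi); k,_,a,c=cv2.connectedComponentsWithStats(mm)
    for i in range(1,k):
        if a[i,4]>150: print(n,a[i],pix2plane(s,c[i],.056).round(4)[0])
E
```

```text
0.00028468693024953716 3.288732457731385 [-0.79561134 -0.26126152  7.05093417]
r [280 124  35  35 917] [0.4993 0.1264 0.056 ]
y [ 328   41   36   40 1139] [0.5374 0.0907 0.056 ]
```

View pics/g1.png

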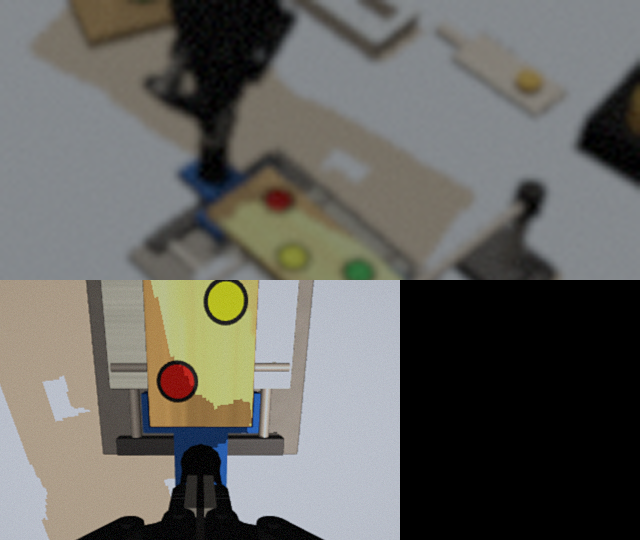

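The fingers shut without the knob between them. A black disc, probably the knob, shows just ahead of the pads near wrist pixel (320,222). I'll check the depth.

```bash
python3 - <<'E'
from h import *
st,s=wsnap("w3.png"); w=cloud(s); T=s["extrinsics"]; print(T.round(3)); p0=st["tool_pos"]
for v in range(176,270,6):
    print(v,[ (np.round(w[v,u]*1000).astype(int).tolist() if not np.isnan(w[v,u,0]) else None) for u in (306,313,320,327,334)])
save(cv2.resize(s["img"][150:300,220:420],(800,600),interpolation=cv2.INTER_CUBIC),"w3c.png")
E
```

```text
[[-0.187 -0.945 -0.269  0.511]
 [-0.982  0.179  0.052  0.11 ]
 [-0.     0.274 -0.962  0.234]
 [ 0.     0.     0.     1.   ]]
176 [[477, 125, 56], [477, 121, 57], [476, 117, 55], [475, 113, 55], [474, 108, 56]]
182 [[473, 126, 56], [472, 122, 55], [472, 118, 56], [471, 113, 56], [470, 109, 56]]
188 [[468, 127, 50], [468, 123, 51], [467, 119, 51], [466, 114, 51], [465, 110, 50]]
194 [[463, 129, 46], [462, 124, 46], [462, 120, 47], [461, 115, 46], [460, 110, 47]]
200 [[459, 129, 46], [459, 125, 47], [458, 120, 46], [457, 116, 46], [456, 111, 47]]
206 [[455, 130, 46], [455, 126, 47], [454, 121, 48], [453, 116, 46], [452, 112, 47]]
212 [[452, 131, 49], [453, 126, 55], [453, 121, 57], [451, 117, 55], [448, 113, 49]]
218 [[450, 131, 56], [453, 126, 66], [453, 121, 69], [451, 117, 66], [447, 113, 57]]
224 [[451, 130, 70], [453, 125, 77], [453, 121, 79], [451, 117, 76], [448, 114, 69]]
230 [[451, 130, 79], [453, 125, 87], [453, 121, 87], [452, 118, 86], [449, 114, 80]]
236 [[451, 129, 87], [455, 124, 98], [453, 121, 96], [452, 118, 95], [449, 114, 89]]
242 [[454, 128, 103], [454, 125, 103], [453, 121, 104], [453, 118, 104], [446, 115, 91]]
248 [[454, 128, 110], [454, 124, 110], [453, 121, 110], [452, 118, 109], [448, 115, 101]]
254 [[454, 127, 116], [454, 124, 116], [453, 121, 117], [453, 118, 116], [452, 115, 116]]
260 [[454, 127, 122], [454, 124, 122], [453, 121, 122], [453, 118, 122], [453, 115, 123]]
266 [[454, 127, 127], [454, 124, 127], [453, 121, 127], [453, 118, 128], [452, 116, 127]]
```

View pics/w3c.png

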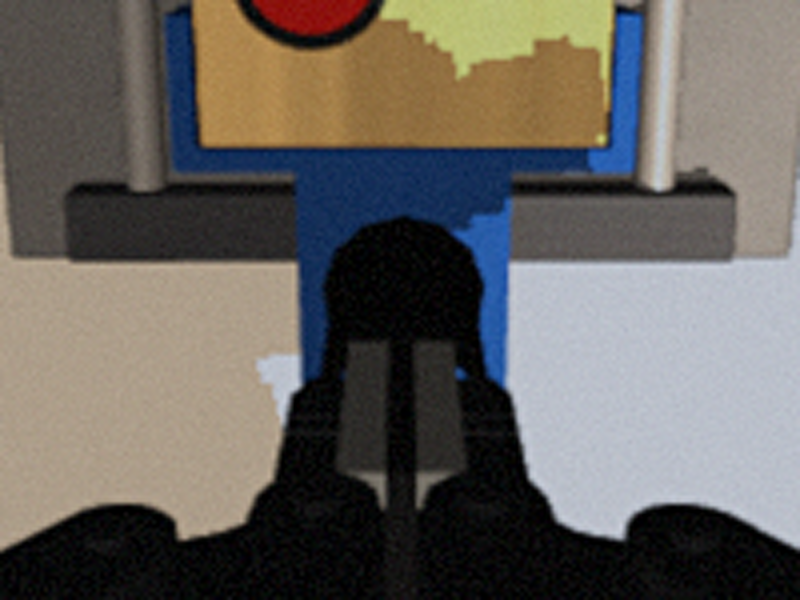

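servo_tool --deltas '[[-1, [0, 0, 0], 0], [-1, [0, 0, 0], 0], [-1, [0, 0, 0], 0], [-1, [0, 0, 0], 0], [-1, [0, 0, 0], 0]]'

```text
time_s: 7.27
tool_pos: [0.4395, 0.1239, 0.0555]
eef_rot: [0.0, 0.996, -0.094, -0.001]
wrist_force: [0.2, -0.6, 0.3]
width: 0.0603
gripper_force: 0.0
```

```bash
python3 - <<'E'
from h import *
st,s=wsnap("w4.png"); w=cloud(s); print(st["tool_pos"],st["width"],st["wrist_force"])
for v in range(200,330,6):
    print(v,[ (np.round(w[v,u]*1000).astype(int).tolist() if not np.isnan(w[v,u,0]) else None) for u in (299,306,313,320,327,334,341)])
save(s["img"][150:400,180:460],"w4c.png")
E
```

```text
[0.43951716 0.12391403 0.05551568] 0.06030666142791405 [ 0.15963872 -0.60151247  0.29079421]
200 [[450, 137, 18], [457, 129, 45], [457, 125, 47], [456, 120, 47], [455, 116, 45], [454, 111, 46], [453, 106, 46]]
206 [[446, 138, 18], [454, 130, 47], [452, 126, 45], [453, 121, 49], [453, 116, 52], [451, 112, 51], [449, 107, 46]]
212 [[441, 139, 19], [449, 131, 46], [449, 126, 50], [452, 121, 60], [452, 116, 62], [451, 112, 61], [447, 108, 53]]
218 [[430, 143, 0], [445, 132, 46], [449, 126, 60], [452, 121, 70], [452, 117, 73], [451, 113, 71], [448, 109, 65]]
224 [[425, 144, 0], [441, 133, 45], [449, 126, 70], [451, 121, 79], [452, 117, 82], [451, 113, 82], [449, 109, 78]]
230 [[420, 145, 1], [437, 133, 46], [449, 125, 80], [451, 121, 87], [451, 117, 88], [451, 114, 89], [449, 110, 86]]
236 [[414, 146, -1], [432, 134, 47], [449, 125, 87], [450, 121, 91], [430, 120, 46], [429, 115, 46], [447, 111, 90]]
242 [[409, 147, 0], [428, 135, 46], [446, 126, 90], [426, 126, 46], [425, 121, 46], [424, 116, 46], [423, 111, 46]]
248 [[403, 148, 1], [402, 143, 0], [400, 137, -1], [400, 131, 1], [398, 125
[... 775 characters left out ...]
32, 0], [356, 126, 0], [355, 120, 1]]
296 [[357, 158, 1], [355, 152, 1], [353, 146, 0], [352, 140, 0], [351, 133, 0], [351, 127, 1], [349, 121, 0]]
302 [[350, 160, 0], [349, 153, 0], [348, 147, 1], [346, 141, 0], [345, 134, 0], [344, 128, 0], [342, 122, 0]]
308 [[343, 161, -1], [343, 155, 1], [342, 148, 1], [340, 142, 1], [338, 136, 0], [338, 129, 0], [337, 123, 1]]
314 [[338, 162, 1], [336, 156, 0], [335, 150, 0], [334, 143, 1], [332, 137, 0], [331, 130, 0], [330, 124, 0]]
320 [[331, 164, 0], [329, 157, 0], [328, 151, 0], [327, 144, 1], [326, 138, 0], [325, 131, 1], [323, 125, 0]]
326 [[324, 165, 1], [322, 159, -1], [322, 152, 0], [319, 146, -1], [319, 139, 0], [318, 133, 0], [316, 126, 0]]
```

View pics/w4c.png

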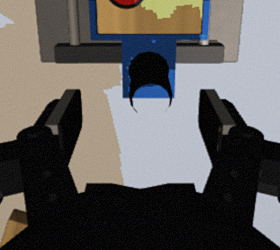

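The knob looks hollow, with only its near wall and rim showing. It has shifted about 5 mm towards −y relative to the fingers. I'll let the fingers open fully and measure again.

servo_tool --deltas '[[-1, [0, 0, 0], 0], [-1, [0, 0, 0], 0], [-1, [0, 0, 0], 0], [-1, [0, 0, 0], 0], [-1, [0, 0, 0], 0]]'

```text
time_s: 7.73
tool_pos: [0.4402, 0.124, 0.0559]
eef_rot: [0.0, 0.996, -0.094, -0.0]
wrist_force: [0.7, 0.6, 0.2]
width: 0.0852
gripper_force: 0.0
```

```bash
cat >> h.py <<'E'
def spots(s,amin=150):
    hsv=cv2.cvtColor(s["img"],cv2.COLOR_RGB2HSV)
    for n,lo,hi in [("r",(0,120,60),(8,255,255)),("y",(24,150,100),(32,255,255)),("g",(50,100,40),(80,255,255))]:
        mm=cv2.inRange(hsv,lo,hi); k,_,a,c=cv2.connectedComponentsWithStats(mm)
        for i in range(1,k):
            if a[i,4]>amin and 200<c[i][0]<440 and c[i][1]<230: print(n,a[i],c[i].round(1),pix2plane(s,c[i],.056).round(4)[0])
def pose(st): 
    M=R.from_quat(st["eef_rot"][[1,2,3,0]]).as_matrix(); print("tcp",st["tool_pos"].round(4),"yaw",np.degrees(np.arctan2(M[1,0],M[0,0])).round(2),"width",round(st["width"],4),"F",st["wrist_force"].round(1),st["gripper_force"]); return M
E
python3 - <<'E'
from h import *
st,s=wsnap("w5.png"); w=cloud(s); M=pose(st); spots(s)
x=w.reshape(-1,3); yw=np.radians(-10.6); e=np.array([[np.cos(yw),np.sin(yw)],[-np.sin(yw),np.cos(yw)]])
q=(x[:,:2]-[.4413,.1234])@e.T; m=(x[:,2]>.052)&(x[:,2]<.093)&(np.abs(q)<.025).all(1)
for z0 in (.052,.062,.072,.082,.087):
    k=m&(x[:,2]>z0)&(x[:,2]<z0+.01); A=np.c_[2*q[k],np.ones(k.sum())]; r=np.linalg.lstsq(A,(q[k]**2).sum(1),rcond=None)[0]
    print(z0,k.sum(),"stage-frame circle centre",r[:2].round(4),"r",np.sqrt(r[2]+r[:2]@r[:2]).round(4),"ext",q[k].min(0).round(4),q[k].max(0).round(4))
E
```

```text
tcp [0.4402 0.124  0.0559] yaw -10.75 width 0.0852 F [0.7 0.6 0.2] 0.0
r [289 121  35  35 943] [306.4 138. ] [0.4982 0.1204 0.056 ]
y [ 338   36   37   41 1174] [356.   56.3] [0.5363 0.0848 0.056 ]
0.052 184 stage-frame circle centre [ 0.0056 -0.0046] r 0.0083 ext [ 0.0014 -0.0179] [0.0245 0.0179]
0.062 197 stage-frame circle centre [ 0.0002 -0.006 ] r 0.0117 ext [ 0.0014 -0.0179] [0.0126 0.0059]
0.072 236 stage-frame circle centre [ 0.0001 -0.006 ] r 0.0117 ext [ 0.0011 -0.018 ] [0.0125 0.0058]
0.082 504 stage-frame circle centre [ 0.0005 -0.006 ] r 0.0108 ext [-0.0079 -0.0179] [0.0123 0.0058]
0.087 322 stage-frame circle centre [ 0.0002 -0.006 ] r 0.0106 ext [-0.0078 -0.0176] [0.0116 0.0056]
```

servo_tool --deltas '[[-0.6, [0.05, 0.255, 0], 0], [-0.2, [0, 0, 0], 0], [0.1, [0, 0, 0], 0], [0.2, [0, 0, 0], 0], [0.3, [0, 0, 0], 0]]' --grip_force 25

```text
time_s: 8.2
tool_pos: [0.4404, 0.1175, 0.056]
eef_rot: [-0.0, 0.996, -0.094, 0.0]
wrist_force: [-0.2, 0.1, -0.6]
width: 0.0301
gripper_force: 0.0
```

servo_tool --deltas '[[0.36, [0, 0, 0], 0], [0.4, [0, 0, 0], 0], [0.43, [0, 0, 0], 0], [0.45, [0, 0, 0], 0], [0.45, [0, 0, 0], 0]]'

```text
time_s: 8.62
tool_pos: [0.4403, 0.1176, 0.056]
eef_rot: [-0.0, 0.996, -0.094, -0.0]
wrist_force: [-0.6, -0.3, -0.2]
width: 0.0233
gripper_force: 0.0
```

```bash
python3 - <<'E'
from h import *
st,s=wsnap("w6.png"); M=pose(st); spots(s); save(s["img"][150:350,200:440],"w6c.png")
E
```

```text
tcp [0.4403 0.1176 0.056 ] yaw -10.74 width 0.0233 F [-0.6 -0.3 -0.2] 0.0
r [279 123  35  35 922] [295.7 140.2] [0.4982 0.1205 0.056 ]
y [ 327   39   36   41 1164] [344.5  58.8] [0.5364 0.0849 0.056 ]
```

View pics/w6c.png

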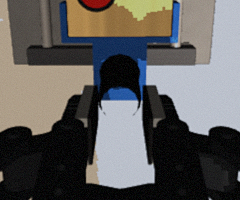

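The pads now straddle the knob evenly, at crop columns 97 and 145 with the knob between them at 105–140. I'll close further in small steps.

servo_tool --deltas '[[0.47, [0, 0, 0], 0], [0.49, [0, 0, 0], 0], [0.5, [0, 0, 0], 0], [0.5, [0, 0, 0], 0], [0.5, [0, 0, 0], 0]]'

```text
time_s: 9.08
tool_pos: [0.4403, 0.1176, 0.056]
eef_rot: [-0.0, 0.996, -0.094, 0.0]
wrist_force: [0.1, 1.5, -0.4]
width: 0.0213
gripper_force: 0.3
```

servo_tool --deltas '[[0.55, [0, 0, 0], 0], [0.55, [0, 0, 0], 0], [0.6, [0, 0, 0], 0], [0.6, [0, 0, 0], 0], [0.6, [0, 0, 0], 0]]'

```text
time_s: 9.5
tool_pos: [0.4404, 0.1177, 0.0561]
eef_rot: [-0.0, 0.996, -0.094, 0.0]
wrist_force: [-0.3, 1.6, 1.1]
width: 0.0178
gripper_force: 22.9
```

servo_tool --deltas '[[0.6, [0.3, 0.25, 0], 0], [0.6, [0.5, 0.25, 0], 0], [0.6, [0.6, 0, 0], 0], [0.6, [0.6, 0, 0], 0], [0.6, [0.6, 0, 0], 0]]'

```text
time_s: 9.92
tool_pos: [0.5029, 0.0917, 0.056]
eef_rot: [0.001, 0.996, -0.094, -0.0]
wrist_force: [-2.5, 0.2, 3.9]
width: 0.0178
gripper_force: 23.6
```

servo_tool --deltas '[[0.6, [0.6, 0, 0], 0], [0.6, [0.6, 0, 0], 0], [0.6, [0.6, 0, 0], 0], [0.6, [0.5, -0.2, 0], 0], [0.6, [0.3, -0.18, 0], 0]]'

```text
time_s: 10.33
tool_pos: [0.5697, 0.0884, 0.0561]
eef_rot: [0.001, 0.996, -0.094, 0.001]
wrist_force: [-1.3, -0.9, 3.5]
width: 0.0181
gripper_force: 23.7
```

```bash
python3 - <<'E'
from h import *
st,s=wsnap("w7.png"); np.savez("w7.npz",**{k:np.array(v) for k,v in s.items()}); w=cloud(s); M=pose(st); spots(s)
for z in (.068,.094):print("tcp-relative tip guess pix",z,)
m=(w[...,2]>.062)&(w[...,2]<.1)&(np.hypot(w[...,0]-.6275,w[...,1]-.093)<.02)
p=w[m]; 
for z0 in np.arange(.062,.1,.004):
    k=(p[:,2]>z0)&(p[:,2]<z0+.004)
    if k.sum(): print(z0.round(3),k.sum(),p[k].mean(0).round(4),p[k].min(0).round(4),p[k].max(0).round(4))
save(cv2.resize(s["img"][60:260,220:420],(600,600),interpolation=cv2.INTER_CUBIC),"w7c.png")
E
```

```text
tcp [0.5697 0.0884 0.0561] yaw -10.82 width 0.0181 F [-1.3 -0.9  3.5] 23.72624055831693
r [280 124  34  35 664] [299.5 139.7] [0.6275 0.089  0.056 ]
y [ 327   40   37   40 1175] [344.8  59.5] [0.6654 0.0554 0.056 ]
tcp-relative tip guess pix 0.068
tcp-relative tip guess pix 0.094
0.078 10 [0.6305 0.0896 0.0811] [0.626  0.0884 0.0792] [0.6336 0.0919 0.0819]
0.082 14 [0.6313 0.09   0.0836] [0.6268 0.0883 0.0821] [0.6338 0.0942 0.0855]
0.086 15 [0.6307 0.0897 0.0878] [0.6256 0.0883 0.0864] [0.6337 0.0931 0.089 ]
0.09 19 [0.6309 0.0898 0.092 ] [0.6264 0.0884 0.09  ] [0.6338 0.0943 0.094 ]
0.094 617 [0.6307 0.1001 0.0968] [0.6249 0.0882 0.0941] [0.6362 0.1126 0.098 ]
0.098 290 [0.6306 0.1011 0.0985] [0.626 0.089 0.098] [0.6345 0.1123 0.1   ]
```

View pics/w7c.png

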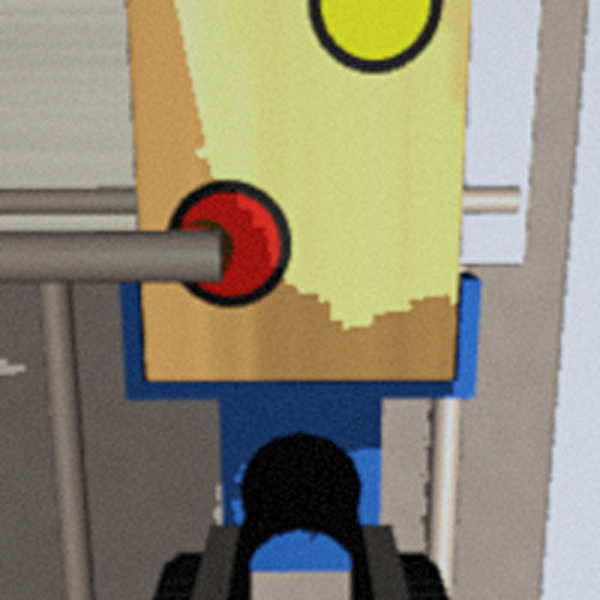

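The picture shows the knob held well and the red spot near (297,140), with the brass tip just under the rod's end. I'll work out the tip's exact place from the post and rod.

```bash
python3 - <<'E'
from h import *
yw=np.radians(-10.6); e=np.array([[np.cos(yw),np.sin(yw)],[-np.sin(yw),np.cos(yw)]])
for f in ("w1","w7"):
    s=np.load(f+".npz"); w=cloud(s); x=w.reshape(-1,3); q=(x[:,:2]-[.63,.092])@e.T
    for n,m in [("rod",(x[:,2]>.096)&(x[:,2]<.101)&(abs(q[:,0])<.02)&(q[:,1]>-.02)&(q[:,1]<.1)),("post top",(x[:,2]>.097)&(x[:,2]<.11)&(abs(q[:,0])<.02)&(q[:,1]>.105)&(q[:,1]<.14)),("foot",(x[:,2]>.012)&(x[:,2]<.022)&(abs(q[:,0])<.06)&(q[:,1]>.085)&(q[:,1]<.17)),("stage",(x[:,2]>.005)&(x[:,2]<.011)&(abs(q[:,1])<.12)&(abs(q[:,0])<.3))]:
        if m.sum()>5: print(f,n,m.sum(),"mean",q[m].mean(0).round(4),"min",np.percentile(q[m],1,axis=0).round(4),"max",np.percentile(q[m],99,axis=0).round(4))
s=np.load("w7.npz"); print("vis tip",pix2plane(s,(294.5,141.5),.068),[pix2plane(s,(u,141),.068)[0].round(4).tolist() for u in (290,297)])
K=s["intrinsics"];T=np.linalg.inv(s["extrinsics"])
for y in (-.002,0,.002):
    P=np.r_[np.array([.63,.092])+y*e[1],.068,1]; c=T@P; print(y,(K@c[:3])[:2]/c[2])
b=s["img"][130:152,286:302]; hsv=cv2.cvtColor(b,cv2.COLOR_RGB2HSV); print(hsv[::2,:,0]); print(hsv[::2,:,2])
E
```

```text
w1 rod 761 mean [-0.0016  0.0484] min [-0.0052 -0.0023] max [0.0022 0.0987]
w1 post top 506 mean [-0.0016  0.1194] min [-0.0118  0.1066] max [0.0091 0.1313]
w1 foot 1443 mean [-0.0041  0.1183] min [-0.0309  0.096 ] max [0.0284 0.145 ]
w1 stage 12161 mean [-0.0033 -0.0056] min [-0.1861 -0.0823] max [0.0786 0.0759]
w7 rod 3506 mean [-0.0011  0.0484] min [-0.0048 -0.0021] max [0.0025 0.0991]
w7 post top 2104 mean [-0.0013  0.1158] min [-0.0114  0.106 ] max [0.0094 0.126 ]
w7 foot 4458 mean [0.0027 0.1181] min [-0.0303  0.0958] max [0.0286 0.1447]
w7 stage 19489 mean [-0.0563 -0.0024] min [-0.1792 -0.0825] max [0.0825 0.0958]
vis tip [[0.62786333 0.09090163 0.068     ]] [[0.6286, 0.0933, 0.068], [0.6279, 0.0895, 0.068]]
-0.002 [295.3592521  138.00494563]
0 [291.73420518 138.02081703]
0.002 [288.10911302 138.03668862]
[[  1   0   1   1   1   1   1   1   2   1   1   2   0   0   1   0]
 [  3   3   2   2   1   1   1   0   1   1   0   1   2   1   1   1]
 [ 21  18  20  19  20  18  13   4   1   2   1   0   0   2   1   2]
 [  1   2   6  11  14  14  14  19   9   4   2   1   1   1   1   1]
 [ 25  
[... 500 characters left out ...]
 153 154 155 156 156 157 153]
 [143 136 138 146 148 154 159 161 163 158 157 154 153 155 156 158]
 [ 54  56  51  53  50  51  71 121 154 156 157 153 156 156 152 155]
 [125 120  96  72  59  63  62  56  71 124 152 159 159 159 154 149]
 [ 90  92  93  92  83  85  78  57  42  49  81 141 162 157 160 159]
 [110 109 114 114 114 109 104  70  54  48  53  97 153 162 155 154]
 [121 119 122 120 119 120 111  63  47  45  36  64 133 160 161 158]
 [129 129 133 132 131 134 120  74  67  52  47  92 143 158 155 158]
 [132 130 132 130 131 133 130  87  95  73  57 126 162 154 154 157]
 [119 117 117 124 118 122 124  70  62  77 116 153 162 154 151 159]
 [106 110 107 112 106 112 107  69  77 138 160 157 156 164 158 159]]
```

servo_tool --deltas '[[0.6, [0.04, -0.03, 0], 0], [0.6, [0, 0, 0], 0], [0.6, [0, 0, 0], 0], [0.6, [0, 0, 0], 0], [0.6, [0, 0, 0], 0]]'

```text
time_s: 10.8
tool_pos: [0.5682, 0.0908, 0.0561]
eef_rot: [0.0, 0.996, -0.094, 0.0]
wrist_force: [1.1, -1.5, 1.5]
width: 0.0181
gripper_force: 23.4
```

```bash
python3 - <<'E'
from h import *
st,s=wsnap(); M=pose(st); spots(s)
# red via black-rim fit: offset of yellow & panel geometry
yw=np.radians(-10.6); e=np.array([[np.cos(yw),np.sin(yw)],[-np.sin(yw),np.cos(yw)]])
hsv=cv2.cvtColor(s["img"],cv2.COLOR_RGB2HSV); k,_,a,c=cv2.connectedComponentsWithStats(cv2.inRange(hsv,(24,150,100),(32,255,255)))
i=1+np.argmax(a[1:,4]); y=pix2plane(s,c[i],.056)[0][:2]; red=y+np.array([-.044,.028])@e; print("red from yellow",red,"err to tip in stage",(np.array([.6288,.0919])-red)@e.T)
E
```

```text
tcp [0.5682 0.0908 0.0561] yaw -10.74 width 0.0181 F [ 1.1 -1.5  1.5] 23.37743185227737
r [281 123  33  36 592] [299.9 140.3] [0.6256 0.0913 0.056 ]
y [ 327   39   37   41 1182] [344.9  58.9] [0.6642 0.0579 0.056 ]
red from yellow [0.62612588 0.09347006] err to tip in stage [ 0.0029173  -0.00105136]
```

servo_tool --deltas '[[0.6, [0.115, 0.04, 0], 0], [0.6, [0, 0, 0], 0], [0.6, [0, 0, 0], 0], [0.6, [0, 0, 0], 0], [0.6, [0, 0, 0], 0]]'

```text
time_s: 11.27
tool_pos: [0.571, 0.0898, 0.056]
eef_rot: [-0.0, 0.996, -0.094, -0.0]
wrist_force: [-2.6, 0.8, 2.9]
width: 0.0179
gripper_force: 24.0
```

```bash
cat >> h.py <<'E'
def chk(off,color,tip=(.6288,.0919)):
    st,s=wsnap(); pose(st); spots(s)
    yw=np.radians(-10.6); e=np.array([[np.cos(yw),np.sin(yw)],[-np.sin(yw),np.cos(yw)]])
    hsv=cv2.cvtColor(s["img"],cv2.COLOR_RGB2HSV); lo,hi={"y":((24,150,100),(32,255,255)),"r":((0,120,60),(8,255,255))}[color]
    k,_,a,c=cv2.connectedComponentsWithStats(cv2.inRange(hsv,lo,hi)); i=1+np.argmax(a[1:,4]); y=pix2plane(s,c[i],.056)[0][:2]; p=y+np.array(off)@e
    dr=st["tool_pos"][:2]+([.4982-.4403,.1205-.1176]+np.array([off[0]+(.044 if color=="y" else 0),off[1]-(.028 if color=="y" else 0)])@e)
    for q in (p,dr): print("spot",q.round(4),"go stage mm",((np.array(tip)-q)@e.T*1000).round(1))
    return st,s
E
python3 -c "
from h import *
chk((-.044,.028),'y')"
```

```text
tcp [0.571  0.0898 0.056 ] yaw -10.74 width 0.0179 F [-2.6  0.8  2.9] 24.03112087631598
r [279 123  35  36 613] [299.1 137.8] [0.6299 0.0905 0.056 ]
y [ 327   39   37   41 1181] [344.7  58.9] [0.667  0.0569 0.056 ]
spot [0.6289 0.0926] go stage mm [ 0.  -0.7]
spot [0.6289 0.0927] go stage mm [ 0.  -0.8]
```

servo_tool --deltas '[[0.6, [0, 0, 0], 0], [0.6, [0, 0, 0], 0], [0.6, [0, 0, 0], 0], [0.6, [0, 0, 0], 0], [0.6, [0, 0, 0], 0]]'

```text
time_s: 11.73
tool_pos: [0.5713, 0.0894, 0.056]
eef_rot: [-0.0, 0.996, -0.094, 0.0]
wrist_force: [-1.1, 1.9, 3.6]
width: 0.0177
gripper_force: 24.1
```

servo_tool --deltas '[[0.6, [0, 0, 0], 0], [0.6, [0, 0, 0], 0], [0.6, [0, 0, 0], 0], [0.6, [0, 0, 0], 0], [0.6, [0, 0, 0], 0]]'

```text
time_s: 12.15
tool_pos: [0.5713, 0.0894, 0.056]
eef_rot: [-0.0, 0.996, -0.094, 0.0]
wrist_force: [-0.8, 0.9, 3.9]
width: 0.0176
gripper_force: 24.2
```

servo_tool --deltas '[[0.6, [0, 0, 0], 0], [0.6, [0, 0, 0], 0], [0.6, [0, 0, 0], 0], [0.6, [0, 0, 0], 0], [0.6, [0, 0, 0], 0]]'

```text
time_s: 12.57
tool_pos: [0.5713, 0.0894, 0.056]
eef_rot: [-0.0, 0.996, -0.094, 0.0]
wrist_force: [-0.3, 1.1, 4.4]
width: 0.0174
gripper_force: 24.2
```

servo_tool --deltas '[[0.6, [-0.3, -0.2, 0], 0], [0.6, [-0.5, -0.3, 0], 0], [0.6, [-0.5, -0.3, 0], 0], [0.6, [-0.3, -0.19, 0], 0], [0.6, [-0.16, -0.1, 0], 0]]'

```text
time_s: 12.98
tool_pos: [0.5315, 0.1256, 0.0561]
eef_rot: [0.0, 0.996, -0.093, -0.0]
wrist_force: [0.9, -1.8, 2.6]
width: 0.0182
gripper_force: 23.7
```

servo_tool --deltas '[[0.6, [0, 0, 0], 0], [0.6, [0, 0, 0], 0], [0.6, [0, 0, 0], 0], [0.6, [0, 0, 0], 0], [0.6, [0, 0, 0], 0]]'

```text
time_s: 13.4
tool_pos: [0.5333, 0.1244, 0.056]
eef_rot: [-0.0, 0.996, -0.094, -0.0]
wrist_force: [0.0, 1.9, 3.8]
width: 0.0176
gripper_force: 24.3
```

```bash
python3 -c "
from h import *
chk((.044,-.028),'r')"
```

```text
tcp [0.5333 0.1244 0.056 ] yaw -10.77 width 0.0176 F [0.  1.9 3.8] 24.313750244909897
r [279 123  35  36 933] [295.9 140.3] [0.5911 0.1272 0.056 ]
y [327  48  37  32 643] [345.7  66.2] [0.6255 0.0916 0.056 ]
spot [0.6292 0.0915] go stage mm [-0.4  0.3]
spot [0.6293 0.0917] go stage mm [-0.5  0.1]
```

servo_tool --deltas '[[0.6, [0, 0, 0], 0], [0.6, [0, 0, 0], 0], [0.6, [0, 0, 0], 0], [0.6, [0, 0, 0], 0], [0.6, [0, 0, 0], 0]]'

```text
time_s: 13.87
tool_pos: [0.5333, 0.1243, 0.056]
eef_rot: [0.0, 0.996, -0.094, 0.0]
wrist_force: [-0.2, 1.1, 3.4]
width: 0.0178
gripper_force: 24.2
```

servo_tool --deltas '[[0.6, [0, 0, 0], 0], [0.6, [0, 0, 0], 0], [0.6, [0, 0, 0], 0], [0.6, [0, 0, 0], 0], [0.6, [0, 0, 0], 0]]'

```text
time_s: 14.28
tool_pos: [0.5333, 0.1243, 0.056]
eef_rot: [0.0, 0.996, -0.094, 0.0]
wrist_force: [0.7, 1.1, 3.6]
width: 0.018
gripper_force: 24.0
```

servo_tool --deltas '[[0.6, [0, 0, 0], 0], [0.6, [0, 0, 0], 0], [0.6, [0, 0, 0], 0], [0.6, [0, 0, 0], 0], [0.6, [0, 0, 0], 0]]'

```text
time_s: 14.7
tool_pos: [0.5333, 0.1243, 0.056]
eef_rot: [0.0, 0.996, -0.094, 0.0]
wrist_force: [0.5, -0.6, 2.5]
width: 0.0178
gripper_force: 23.9
```

servo_tool --deltas '[[0.6, [-0.3, 0.2, 0], 0], [0.6, [-0.45, 0.28, 0], 0], [0.6, [-0.45, 0.28, 0], 0], [0.6, [-0.28, 0.18, 0], 0], [0.6, [-0.14, 0.09, 0], 0]]'

```text
time_s: 15.12
tool_pos: [0.4872, 0.1063, 0.056]
eef_rot: [0.0, 0.996, -0.094, -0.0]
wrist_force: [1.9, 0.8, 1.8]
width: 0.0182
gripper_force: 23.9
```

servo_tool --deltas '[[0.6, [0, 0, 0], 0], [0.6, [0, 0, 0], 0], [0.6, [0, 0, 0], 0], [0.6, [0, 0, 0], 0], [0.6, [0, 0, 0], 0]]'

```text
time_s: 15.53
tool_pos: [0.4886, 0.1064, 0.056]
eef_rot: [0.0, 0.996, -0.094, -0.0]
wrist_force: [-0.8, -1.8, 5.3]
width: 0.0178
gripper_force: 24.9
```

```bash
python3 -c "
from h import *
chk((.084,-.002),'r')"
```

```text
tcp [0.4886 0.1064 0.056 ] yaw -10.74 width 0.0178 F [-0.8 -1.8  5.3] 24.8798091779463
r [279 123  35  35 937] [295.8 139.9] [0.5466 0.1092 0.056 ]
y [ 327   39   37   40 1175] [344.7  58.5] [0.5847 0.0736 0.056 ]
spot [0.6288 0.0918] go stage mm [-0.   0.1]
spot [0.6287 0.0919] go stage mm [ 0.1 -0. ]
```

servo_tool --deltas '[[0.6, [0, 0, 0], 0], [0.6, [0, 0, 0], 0], [0.6, [0, 0, 0], 0], [0.6, [0, 0, 0], 0], [0.6, [0, 0, 0], 0]]'

```text
time_s: 16.0
tool_pos: [0.4886, 0.1065, 0.0559]
eef_rot: [0.0, 0.996, -0.094, -0.0]
wrist_force: [-1.5, -1.5, 5.2]
width: 0.0179
gripper_force: 24.9
```

servo_tool --deltas '[[0.6, [0, 0, 0], 0], [0.6, [0, 0, 0], 0], [0.6, [0, 0, 0], 0], [0.6, [0, 0, 0], 0], [0.6, [0, 0, 0], 0]]'

```text
time_s: 16.42
tool_pos: [0.4886, 0.1065, 0.0559]
eef_rot: [0.0, 0.996, -0.094, -0.0]
wrist_force: [-2.0, -1.4, 5.0]
width: 0.0177
gripper_force: 24.9
```

servo_tool --deltas '[[0.6, [0, 0, 0], 0], [0.6, [0, 0, 0], 0], [0.6, [0, 0, 0], 0], [0.6, [0, 0, 0], 0], [0.6, [0, 0, 0], 0]]'

```text
time_s: 16.83
tool_pos: [0.4886, 0.1065, 0.056]
eef_rot: [0.0, 0.996, -0.094, -0.0]
wrist_force: [-1.7, -1.0, 6.0]
width: 0.0179
gripper_force: 24.9
```

servo_tool --deltas '[[0.6, [-0.3, 0, 0], 0], [0.6, [-0.5, 0, 0], 0], [0.6, [-0.5, 0, 0], 0], [0.6, [-0.4, 0, 0], 0], [0.6, [-0.22, 0, 0], 0]]'

```text
time_s: 17.25
tool_pos: [0.4404, 0.1157, 0.056]
eef_rot: [0.0, 0.996, -0.093, -0.0]
wrist_force: [1.4, -1.7, 2.6]
width: 0.0177
gripper_force: 24.2
```

servo_tool --deltas '[[0.6, [-0.04, 0, 0], 0], [0.6, [-0.04, 0, 0], 0], [0.6, [-0.03, 0, 0], 0], [0.6, [0, 0, 0], 0], [0.6, [0, 0, 0], 0]]'

```text
time_s: 17.67
tool_pos: [0.4396, 0.116, 0.0561]
eef_rot: [-0.0, 0.996, -0.094, 0.001]
wrist_force: [3.8, -1.7, 0.8]
width: 0.018
gripper_force: 23.4
```

```bash
python3 -c "
from h import *
chk((.084,-.002),'r')"
```

```text
tcp [0.4396 0.116  0.0561] yaw -10.76 width 0.018 F [ 3.8 -1.7  0.8] 23.430660967715085
r [279 123  35  35 921] [295.9 140.1] [0.4975 0.1187 0.056 ]
y [ 327   39   37   40 1164] [344.6  58.7] [0.5357 0.0831 0.056 ]
spot [0.5797 0.1013] go stage mm [50.  -0.2]
spot [0.5797 0.1014] go stage mm [50.1 -0.3]
```

servo_tool --deltas '[[0.6, [-0.05, 0, 0], 0], [0.6, [-0.05, 0, 0], 0], [0.6, [0, 0, 0], 0], [0.6, [0, 0, 0], 0], [0.6, [0, 0, 0], 0]]'

```text
time_s: 18.13
tool_pos: [0.4395, 0.116, 0.0563]
eef_rot: [-0.0, 0.996, -0.094, 0.003]
wrist_force: [9.4, -2.7, -5.6]
width: 0.0175
gripper_force: 21.9
```

```bash
python3 -c "
from h import *
chk((.084,-.002),'r')"
```

```text
tcp [0.4395 0.116  0.0563] yaw -10.76 width 0.0175 F [ 9.4 -2.7 -5.6] 21.89064844933455
r [279 123  35  35 917] [296.  139.9] [0.4975 0.1188 0.056 ]
y [ 327   39   36   40 1146] [344.6  58.9] [0.5357 0.0831 0.056 ]
spot [0.5797 0.1014] go stage mm [50.  -0.3]
spot [0.5796 0.1015] go stage mm [50.1 -0.4]
```

The carrier is on its front stop: it did not move under a 9 N pull. I'll let go and rise, and fit the rest's pose from the saved clouds.

servo_tool --deltas '[[0.3, [0.08, 0, 0], 0], [0, [0, 0, 0], 0], [-0.5, [0, 0, 0], 0], [-1, [0, 0, 0], 0], [-1, [0, 0, 0], 0]]'

```text
time_s: 18.6
tool_pos: [0.4371, 0.1163, 0.0555]
eef_rot: [0.0, 0.996, -0.094, -0.001]
wrist_force: [0.1, -0.2, 0.4]
width: 0.0768
gripper_force: 0.0
```

servo_tool --deltas '[[-1, [0, 0, 0], 0], [-1, [0, 0, -0.5], 0], [-1, [0, 0, -0.8], 0], [-1, [0, 0, -0.8], 0], [-1, [0, 0, -0.7], 0]]'

```text
time_s: 19.02
tool_pos: [0.4379, 0.1163, 0.1269]
eef_rot: [-0.0, 0.996, -0.094, -0.0]
wrist_force: [0.6, 0.9, 0.2]
width: 0.0854
gripper_force: 0.0
```

```bash
python3 - <<'E'
from h import *
from scipy.optimize import minimize
st,s=wsnap("w8.png"); pose(st); spots(s); np.savez("w8.npz",**{k:np.array(v) for k,v in s.items()})
for f in ("top1","scene1","w1"):
    w=cloud(np.load(f+".npz")).reshape(-1,3); w=w[(abs(w[:,0]-.6)<.13)&(abs(w[:,1]+.29)<.11)&(w[:,2]>.004)&(w[:,2]<.08)]
    hi=w[w[:,2]>.045]; base=w[(w[:,2]<.012)]; lip=w[(w[:,2]>.014)&(w[:,2]<.021)]
    if len(hi)>20:
        r=cv2.minAreaRect((hi[:,:2]*1000).astype(np.float32)); print(f,"bar/board rect",r)
    if len(base)>20: r=cv2.minAreaRect((w[w[:,2]>.0055][:,:2]*1000).astype(np.float32)); print(f,"all",len(w),r)
    if len(lip)>10: print("lip",len(lip),lip.mean(0).round(4),cv2.minAreaRect((lip[:,:2]*1000).astype(np.float32)))
E
```

```text
tcp [0.4379 0.1163 0.1269] yaw -10.74 width 0.0854 F [0.6 0.9 0.2] 0.0
r [291 118  24  26 461] [302.6 130.4] [0.4976 0.1188 0.056 ]
y [325  59  26  28 573] [337.4  72.7] [0.5356 0.0831 0.056 ]
g [289   0  29  31 706] [303.1  14.8] [0.5797 0.1013 0.056 ]
top1 bar/board rect ((657.765625, -296.24700927734375), (98.22264862060547, 23.84814453125), 85.10139465332031)
top1 all 1432 ((597.7405395507812, -292.66937255859375), (213.10899353027344, 255.4052734375), 89.19322204589844)
lip 63 [ 0.5567 -0.2887  0.0176] ((601.540771484375, -291.4879150390625), (106.343994140625, 118.92489624023438), 86.59310150146484)
scene1 bar/board rect ((659.9400634765625, -297.3961181640625), (99.20069885253906, 22.005908966064453), 86.00523376464844)
scene1 all 2729 ((582.1224365234375, -283.8977966308594), (198.8434600830078, 196.9043731689453), 86.20103454589844)
lip 175 [ 0.5687 -0.292   0.018 ] ((608.498291015625, -293.7361755371094), (108.66051483154297, 125.06180572509766), 85.92572021484375)
w1 all 7289 ((593.7630615234375, -291.91778564453125), (111.4612808227539, 109.10584259033203), 86.25127410888672)
lip 526 [ 0.5497 -0.2834  0.0184] ((549.677490234375, -284.254638671875), (100.54864501953125, 7.961513042449951), 86.15662384033203)
```

servo_tool --deltas '[[-1, [0.8, 0, 0.3], 0], [-1, [0.8, 0, 0.3], 0], [-1, [0.8, 0, 0.3], 0], [-1, [0.8, 0, 0.3], 0], [-1, [0.8, 0, 0.3], 0]]'

```text
time_s: 19.48
tool_pos: [0.5368, 0.0975, 0.0876]
eef_rot: [-0.0, 0.996, -0.094, -0.0]
wrist_force: [-0.3, 0.8, 0.2]
width: 0.0855
gripper_force: 0.0
```

servo_tool --deltas '[[-1, [0, 0, 0], 0], [-1, [0, 0, 0], 0], [-1, [0, 0, 0], 0], [-1, [0, 0, 0], 0], [-1, [0, 0, 0], 0]]'

```text
time_s: 19.9
tool_pos: [0.5357, 0.0979, 0.0888]
eef_rot: [-0.0, 0.996, -0.093, 0.0]
wrist_force: [0.2, -0.1, 0.1]
width: 0.0855
gripper_force: 0.0
```

```bash
python3 - <<'E'
from h import *
st,s=wsnap(); M=pose(st); spots(s)
d=np.array([.5361,.0975])-st["tool_pos"][:2]; print("tool mm",(M.T@np.r_[d,0])*1000)
E
```

```text
tcp [0.5357 0.0979 0.0888] yaw -10.72 width 0.0855 F [ 0.2 -0.1  0.1] 0.0
y [325 197  27  26 559] [338.2 209.3] [0.5353 0.0832 0.056 ]
g [288 142  30  29 654] [302.5 155.9] [0.5796 0.1014 0.056 ]
tool mm [ 4.77611284e-01  2.66657466e-01 -6.00302553e-06]
```

servo_tool --deltas '[[-1, [0.02, 0.01, 0.6], 0], [-1, [0, 0, 0.6], 0], [-1, [0, 0, 0.6], 0], [-1, [0, 0, 0.4], 0], [-1, [0, 0, 0.23], 0]]'

```text
time_s: 20.37
tool_pos: [0.5355, 0.0973, 0.0266]
eef_rot: [0.0, 0.996, -0.094, -0.001]
wrist_force: [1.0, 0.8, -0.0]
width: 0.0852
gripper_force: 0.0
```

servo_tool --deltas '[[-0.8, [0, 0, 0], 0], [-0.7, [0, 0, 0], 0], [-0.6, [0, 0, 0], 0], [-0.5, [0, 0, 0], 0], [-0.45, [0, 0, 0], 0]]' --grip_force 30

```text
time_s: 20.78
tool_pos: [0.5377, 0.0972, 0.0286]
eef_rot: [-0.0, 0.996, -0.094, 0.001]
wrist_force: [-0.8, -0.6, -0.1]
width: 0.0617
gripper_force: 0.0
```

servo_tool --deltas '[[-0.4, [0, 0, 0], 0], [-0.35, [0, 0, 0], 0], [-0.3, [0, 0, 0], 0], [-0.3, [0, 0, 0], 0], [-0.3, [0, 0, 0], 0]]'

```text
time_s: 21.2
tool_pos: [0.5368, 0.0972, 0.0277]
eef_rot: [-0.0, 0.996, -0.094, -0.0]
wrist_force: [0.2, 0.1, -0.1]
width: 0.0557
gripper_force: 0.0
```

```bash
python3 - <<'E'
from h import *
st,s=wsnap("w9.png"); pose(st); w=cloud(s); spots(s)
m=(w[...,2]>.053)&(w[...,2]<.06); v,u=np.nonzero(m); 
for r in (170,190,210,220,225,230,240,250,260): print(r,[tuple((w[r,c]*1000).round().tolist()) for c in (230,245,260,275,365,380,395,410)])
save(s["img"][120:380,160:480],"w9c.png")
E
```

```text
tcp [0.5368 0.0972 0.0277] yaw -10.75 width 0.0557 F [ 0.2  0.1 -0.1] 0.0
g [ 275  156   40   39 1235] [294.8 174.9] [0.5796 0.1015 0.056 ]
170 [(584.0, 145.0, 23.0), (582.0, 135.0, 23.0), (585.0, 119.0, 56.0), (584.0, 111.0, 57.0), (575.0, 66.0, 56.0), (574.0, 58.0, 55.0), (565.0, 43.0, 22.0), (559.0, 30.0, 8.0)]
190 [(571.0, 149.0, 22.0), (570.0, 139.0, 22.0), (575.0, 121.0, 56.0), (574.0, 113.0, 57.0), (565.0, 67.0, 57.0), (553.0, 54.0, 22.0), (552.0, 45.0, 23.0), (546.0, 32.0, 8.0)]
210 [(558.0, 152.0, 22.0), (556.0, 143.0, 21.0), (565.0, 123.0, 57.0), (563.0, 116.0, 56.0), (554.0, 69.0, 56.0), (540.0, 56.0, 22.0), (538.0, 46.0, 22.0), (531.0, 33.0, 9.0)]
220 [(552.0, 154.0, 22.0), (550.0, 144.0, 23.0), (559.0, 125.0, 57.0), (558.0, 117.0, 57.0), (549.0, 70.0, 57.0), (533.0, 57.0, 22.0), (532.0, 47.0, 23.0), (523.0, 34.0, 7.0)]
225 [(548.0, 155.0, 22.0), (546.0, 145.0, 22.0), (556.0, 126.0, 56.0), (555.0, 118.0, 56.0), (545.0, 70.0, 56.0), (529.0, 57.0, 21.0), (528.0, 48.0, 23.0), (520.0, 34.0, 8.0)]
230 [(545.0, 156.0, 23.0), (544.0, 146.0, 24.0), (553.0, 127.0, 55.0), (552.0, 118.0, 57.0), (543.0, 71.0, 57.0), (527.0, 58.0, 23.0), (525.0, 48.0, 23.0), (516.0, 35.0, 8.0)]
240 [(538.0, 157.0, 23.0), (536.0, 148.0, 23.0), (554.0, 123.0, 71.0), (546.0, 120.0, 56.0), (537.0, 71.0, 57.0), (543.0, 65.0, 72.0), (517.0, 49.0, 22.0), (508.0, 35.0, 8.0)]
250 [(531.0, 160.0, 23.0), (555.0, 128.0, 83.0), (552.0, 122.0, 79.0), (540.0, 121.0, 57.0), (531.0, 72.0, 57.0), (542.0, 67.0, 81.0), (538.0, 59.0, 75.0), (500.0, 36.0, 8.0)]
260 [(551.0, 136.0, 83.0), (555.0, 125.0, 93.0), (548.0, 123.0, 81.0), (534.0, 123.0, 56.0), (524.0, 73.0, 56.0), (538.0, 68.0, 83.0), (542.0, 63.0, 92.0), (537.0, 55.0, 85.0)]
```

View pics/w9c.png

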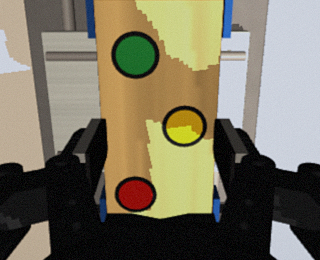

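The fingertips look well above the panel, although the TCP reads z = 0.028. I'll measure in the tool frame where the tips really are, using the free view w1 and this one.

```bash
python3 - <<'E'
from h import *
st,s9=wsnap(); np.savez("w9.npz",**{k:np.array(v) for k,v in s9.items()})
for f in ("w1","w8","w9"):
    s=np.load(f+".npz"); z=s["range_z"]; K=s["intrinsics"]; v,u=np.indices(z.shape)
    p=np.stack([(u-K[0,2])/K[0,0]*z,(v-K[1,2])/K[1,1]*z,z],-1); M=s["mount"]; t=p@M[:3,:3].T+M[:3,3]; W=cloud(s)
    m=(z>0)&(t[...,2]<(0.02 if f!="w9" else -.03))&(abs(t[...,1])<.07)&(abs(t[...,0])<.025)
    q=t[m]*1000; k=np.argsort(-q[:,2]); print(f,len(q),"largest z_tool:",q[k[:400:50]].round(0).tolist())
    for sgn in (1,-1):
        a=q[(q[:,1]*sgn>0)&(q[:,2]>-70)]; print("  side",sgn,"n",len(a),"z max",np.percentile(a[:,2],99).round(1),"inner |y|",np.percentile(abs(a[:,1]),2).round(1),"x",np.percentile(a[:,0],[2,98]).round(1))
E
```

```text
w1 48347 largest z_tool: [[4.0, -42.0, -46.0], [5.0, 43.0, -48.0], [-8.0, -42.0, -49.0], [5.0, -42.0, -50.0], [9.0, -43.0, -51.0], [12.0, 50.0, -51.0], [-6.0, 43.0, -52.0], [3.0, -42.0, -53.0]]
  side 1 n 1245 z max -47.7 inner |y| 42.9 x [-9.4 12.2]
  side -1 n 1251 z max -47.4 inner |y| 41.8 x [-9.3 12.2]
w8 48374 largest z_tool: [[4.0, -43.0, -46.0], [0.0, -42.0, -48.0], [2.0, -42.0, -49.0], [-2.0, -42.0, -50.0], [11.0, -42.0, -51.0], [2.0, -43.0, -51.0], [12.0, -45.0, -52.0], [2.0, 43.0, -53.0]]
  side 1 n 1251 z max -47.7 inner |y| 42.8 x [-9.4 12.2]
  side -1 n 1252 z max -47.4 inner |y| 41.8 x [-9.4 12.2]
w9 48331 largest z_tool: [[-16.0, 9.0, -30.0], [-3.0, 22.0, -30.0], [3.0, 28.0, -37.0], [3.0, 28.0, -40.0], [-1.0, 28.0, -41.0], [8.0, 28.0, -43.0], [-9.0, 28.0, -44.0], [-7.0, 28.0, -44.0]]
  side 1 n 1410 z max -30.0 inner |y| 12.9 x [-9.5 12.3]
  side -1 n 1352 z max -30.2 inner |y| 26.9 x [-9.5 12.2]
```

The tips really sit about 34 mm short of the reported TCP when shut and 47 mm when open. That explains both odd grasps. I'll check how far down the body reaches before going lower.

```bash
python3 - <<'E'
from h import *
s=np.load("w1.npz"); z=s["range_z"]; K=s["intrinsics"]; v,u=np.indices(z.shape)
p=np.stack([(u-K[0,2])/K[0,0]*z,(v-K[1,2])/K[1,1]*z,z],-1); M=s["mount"]; t=p@M[:3,:3].T+M[:3,3]
for y0 in (0,20,40,60,80):
    m=(z>0)&(t[...,2]<-.05)&(abs(t[...,1])*1000>=y0)&(abs(t[...,1])*1000<y0+20); q=t[m]*1000
    print(y0,m.sum(),"zmax",q[:,2].max().round(0) if len(q) else None,"x",q[:,0].min().round(0),q[:,0].max().round(0), "body z p98 for x>15:",np.percentile(q[q[:,0]>15][:,2],98).round(0) if (q[:,0]>15).sum() else None)
    for lo in range(-140,-50,10):
        k=(q[:,2]>=lo)&(q[:,2]<lo+10)
        if k.sum()>20: print("   z",lo,k.sum(),"x",q[k,0].min().round(),q[k,0].max().round())
E
```

```text
0 11395 zmax -105.0 x 10.0 22.0 body z p98 for x>15: -121.0
   z -140 2412 x 18.0 22.0
   z -130 4264 x 10.0 22.0
   z -120 3884 x 10.0 19.0
   z -110 835 x 10.0 12.0
20 9453 zmax -94.0 x -5.0 22.0 body z p98 for x>15: -107.0
   z -140 663 x 15.0 22.0
   z -130 3474 x 9.0 21.0
   z -120 4442 x -5.0 19.0
   z -110 747 x 12.0 19.0
   z -100 127 x 12.0 14.0
40 13954 zmax -50.0 x -12.0 18.0 body z p98 for x>15: -94.0
   z -130 1378 x 3.0 15.0
   z -120 1428 x -9.0 18.0
   z -110 2039 x -12.0 17.0
   z -100 4109 x -12.0 16.0
   z -90 1144 x 0.0 15.0
   z -80 1511 x -10.0 13.0
   z -70 1350 x -10.0 13.0
   z -60 995 x -11.0 13.0
60 15026 zmax -87.0 x -12.0 15.0 body z p98 for x>15: -98.0
   z -130 2984 x 3.0 15.0
   z -120 3745 x -9.0 15.0
   z -110 6573 x -12.0 15.0
   z -100 1678 x -12.0 15.0
   z -90 46 x 7.0 8.0Traceback (most recent call last):
  File "<stdin>", line 6, in <module>
    return umr_minimum(a, axis, None, out, keepdims, initial, where)
ValueError: zero-size array to reduction operation minimum which has no identity
```

The body is offset by the same amount, so the whole tool is 34.5 mm shorter than reported. I'll open, go down to a reported z of −0.009, and grip.

servo_tool --deltas '[[-1, [0, 0, 0], 0], [-1, [0, 0, 0], 0], [-1, [0, 0, 0], 0], [-1, [0, 0, 0], 0], [-1, [0, 0, 0.2], 0]]'

```text
time_s: 21.72
tool_pos: [0.5379, 0.0972, 0.0236]
eef_rot: [-0.0, 0.996, -0.094, 0.001]
wrist_force: [0.5, 0.5, -0.2]
width: 0.0853
gripper_force: 0.0
```

servo_tool --deltas '[[-1, [0, 0, 0.4], 0], [-1, [0, 0, 0.4], 0], [-1, [0, 0, 0.3], 0], [-1, [0, 0, 0.16], 0], [-1, [0, 0, 0], 0]]'

```text
time_s: 22.13
tool_pos: [0.5351, 0.0971, -0.0108]
eef_rot: [0.0, 0.996, -0.094, -0.002]
wrist_force: [-0.4, 0.1, -0.9]
width: 0.0853
gripper_force: 0.0
```

servo_tool --deltas '[[-0.8, [0, 0, 0], 0], [-0.7, [0, 0, 0], 0], [-0.6, [0, 0, 0], 0], [-0.5, [0, 0, 0], 0], [-0.45, [0, 0, 0], 0]]'

```text
time_s: 22.55
tool_pos: [0.5376, 0.0974, -0.008]
eef_rot: [-0.0, 0.996, -0.094, 0.001]
wrist_force: [-0.2, 0.0, 2.4]
width: 0.0635
gripper_force: 33.5
```

servo_tool --deltas '[[-0.4, [0, 0, 0], 0], [-0.35, [0, 0, 0], 0], [-0.3, [0, 0, 0], 0], [-0.3, [0, 0, 0], 0], [-0.3, [0, 0, 0], 0]]'

```text
time_s: 22.97
tool_pos: [0.5377, 0.0973, -0.008]
eef_rot: [-0.0, 0.996, -0.094, 0.001]
wrist_force: [-0.5, 1.1, 5.1]
width: 0.0634
gripper_force: 33.7
```

servo_tool --deltas '[[-0.3, [0, 0, -0.2], 0], [-0.3, [0, 0, -0.6], 0], [-0.3, [0, 0, -1], 0], [-0.3, [0, 0, -1], 0], [-0.3, [0, 0, -1], 0]]'

```text
time_s: 23.38
tool_pos: [0.5353, 0.0969, 0.086]
eef_rot: [0.0, 0.996, -0.094, -0.002]
wrist_force: [1.5, 0.7, -0.6]
width: 0.0637
gripper_force: 33.8
```

servo_tool --deltas '[[-0.3, [0, 0, -0.6], 0], [-0.3, [0, 0, -0.2], -0.25], [-0.3, [0, 0, 0], -0.25], [-0.3, [0, 0, 0], -0.25], [-0.3, [0, 0, 0], -0.25]]'

```text
time_s: 23.8
tool_pos: [0.5359, 0.097, 0.1057]
eef_rot: [0.0, 0.999, -0.033, -0.001]
wrist_force: [0.9, -0.3, -1.4]
width: 0.0634
gripper_force: 33.9
```

servo_tool --deltas '[[-0.3, [0.14, 0.5, 0], 0], [-0.3, [0.28, 1, 0], 0], [-0.3, [0.28, 1, 0], 0], [-0.3, [0.28, 1, 0], 0], [-0.3, [0.28, 1, 0], 0]]'

```text
time_s: 24.22
tool_pos: [0.5601, -0.0192, 0.1056]
eef_rot: [0.0, 0.999, -0.034, -0.001]
wrist_force: [0.7, -1.1, -1.8]
width: 0.0636
gripper_force: 33.8
```

servo_tool --deltas '[[-0.3, [0.28, 1, 0], 0], [-0.3, [0.28, 1, 0], 0], [-0.3, [0.28, 1, 0], 0], [-0.3, [0.28, 1, 0], 0], [-0.3, [0.28, 1, 0], 0]]'

```text
time_s: 24.63
tool_pos: [0.5863, -0.1465, 0.1054]
eef_rot: [0.0, 0.999, -0.034, -0.001]
wrist_force: [0.5, 0.4, -0.9]
width: 0.0635
gripper_force: 33.8
```

servo_tool --deltas '[[-0.3, [0.28, 1, 0], 0], [-0.3, [0.28, 1, 0], 0], [-0.3, [0.28, 1, 0], 0], [-0.3, [0.28, 1, 0], 0], [-0.3, [0.28, 1, 0], 0]]'

```text
time_s: 25.05
tool_pos: [0.6125, -0.2735, 0.1052]
eef_rot: [-0.0, 0.999, -0.034, -0.001]
wrist_force: [0.2, -0.2, -1.0]
width: 0.0636
gripper_force: 33.8
```

servo_tool --deltas '[[-0.3, [0.17, 0.6, 0], 0], [-0.3, [0.11, 0.31, 0], 0], [-0.3, [0, 0, 0], 0], [-0.3, [0, 0, 0], 0], [-0.3, [0, 0, 0], 0]]'

```text
time_s: 25.47
tool_pos: [0.6185, -0.2934, 0.1057]
eef_rot: [-0.001, 0.999, -0.034, -0.001]
wrist_force: [0.4, -0.5, -1.1]
width: 0.0635
gripper_force: 33.8
```

```bash
python3 - <<'E'
from h import *
st,s=wsnap("w10.png"); M=pose(st); np.savez("w10.npz",**{k:np.array(v) for k,v in s.items()})
w=cloud(s).reshape(-1,3); g=w[(w[:,2]>st["tool_pos"][2]+.03)&(w[:,2]<st["tool_pos"][2]+.075)]
print("finite",len(g)); d=np.array([.6201,-.2943])-st["tool_pos"][:2]; print("to go tool mm",(M.T@np.r_[d,0]*1000).round(1))
x=w[(abs(w[:,0]-.62)<.12)&(abs(w[:,1]+.29)<.1)]
hi=x[(x[:,2]>.048)&(x[:,2]<.07)]; lip=x[(x[:,2]>.0145)&(x[:,2]<.021)]
for n,a in (("bar",hi),("lip",lip)):
    if len(a)>20: print(n,len(a),cv2.minAreaRect((a[:,:2]*1000).astype(np.float32)))
hsv=cv2.cvtColor(s["img"],cv2.COLOR_RGB2HSV)
zs=st["tool_pos"][2]+.0577+.0
for n,lo,hi_ in [("r",(0,120,60),(8,255,255)),("y",(24,150,100),(32,255,255)),("g",(50,100,40),(80,255,255))]:
    k,_,a,c=cv2.connectedComponentsWithStats(cv2.inRange(hsv,lo,hi_)); W=cloud(s)
    for i in range(1,k):
        if a[i,4]>150: print(n,a[i],W[int(c[i][1]),int(c[i][0])].round(4))
E
```

```text
tcp [ 0.6185 -0.2934  0.1057] yaw -3.84 width 0.0635 F [ 0.4 -0.5 -1.1] 33.833781480789185
finite 34909
to go tool mm [ 1.7  0.8 -0. ]
y [331 290  38  14 258] [ 0.6115 -0.3061  0.1702]
g [   0    0   73   94 5653] [ 0.7401 -0.1274  0.086 ]
g [ 80  38  38  45 751] [ 0.7385 -0.1216  0.0262]
g [ 264  170   51   49 1981] [ 0.6599 -0.2847  0.1695]
```

View pics/w10.png

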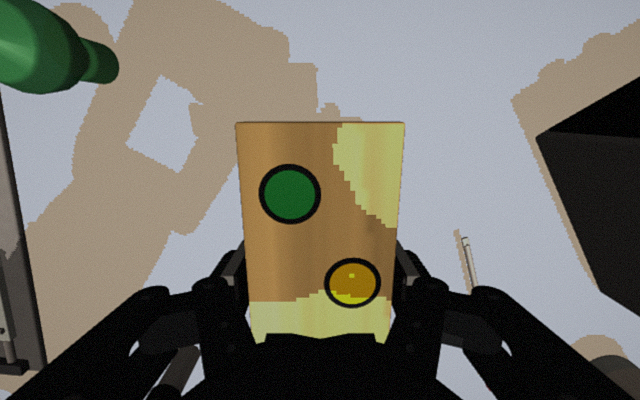

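The panel is held level and square above the rest: green spot at (290,195), yellow at (352,283), top face at z ≈ 0.17. I'll lower it so that the bar tips it in a light grip.

servo_tool --deltas '[[-0.3, [0.06, 0.02, 0.5], 0], [-0.3, [0, 0, 0.8], 0], [-0.3, [0, 0, 0.9], 0], [-0.3, [0, 0, 0.8], 0], [-0.3, [0, 0, 0.5], 0]]'

```text
time_s: 25.93
tool_pos: [0.6187, -0.2928, 0.0151]
eef_rot: [-0.001, 0.999, -0.033, -0.002]
wrist_force: [-0.3, 1.1, -1.3]
width: 0.0634
gripper_force: 33.8
```

servo_tool --deltas '[[-0.3, [0, 0, 0.1], 0], [-0.3, [0, 0, 0], 0], [-0.3, [0, 0, 0], 0], [-0.3, [0, 0, 0], 0], [-0.3, [0, 0, 0], 0]]' --grip_force 20

```text
time_s: 26.35
tool_pos: [0.6219, -0.2959, 0.0182]
eef_rot: [0.001, 0.999, -0.034, 0.001]
wrist_force: [-0.8, -0.1, -0.8]
width: 0.0633
gripper_force: 33.8
```

servo_tool --deltas '[[-0.35, [0, 0, 0.08], 0], [-0.35, [0, 0, 0.08], 0], [-0.35, [0, 0, 0.08], 0], [-0.35, [0, 0, 0.08], 0], [-0.35, [0, 0, 0.08], 0]]'

```text
time_s: 26.77
tool_pos: [0.6207, -0.2953, 0.008]
eef_rot: [0.0, 0.999, -0.034, 0.0]
wrist_force: [-5.8, 2.8, 9.6]
width: 0.0635
gripper_force: 35.2
```

```bash
cat >> h.py <<'E'
def tilt(n=None):
    st,s=wsnap(n); M=pose(st); w=cloud(s); x=w[100:330,240:400].reshape(-1,3); x=x[~np.isnan(x[:,0])]
    q=(x-st["tool_pos"])@M; q=q[(abs(q[:,1])<.02)&(q[:,0]>-.02)&(q[:,0]<.08)&(q[:,2]>-.115)]
    q=q[(q[:,2]<0.0)]
    for it in range(4):
        A=np.c_[q[:,:2],np.ones(len(q))]; r=np.linalg.lstsq(A,q[:,2],rcond=None)[0]; e=abs(A@r-q[:,2]); q=q[e<max(.003,np.median(e)*2)]
    print("n",len(q),"tilt deg (far end up +)",np.degrees(np.arctan(-r[0])).round(1),"roll",np.degrees(np.arctan(r[1])).round(1),"top face z at grip",(st["tool_pos"][2]-r[2]).round(4))
E
python3 -c "
from h import *
tilt()"
```

```text
tcp [ 0.6207 -0.2953  0.008 ] yaw -3.87 width 0.0635 F [-5.8  2.8  9.6] 35.15321373939514
n 19693 tilt deg (far end up +) 4.0 roll 0.1 top face z at grip 0.0725
```

servo_tool --deltas '[[-0.4, [0, 0, 0.1], 0], [-0.4, [0, 0, 0.1], 0], [-0.4, [0, 0, 0.1], 0], [-0.4, [0, 0, 0.08], 0], [-0.4, [0, 0, 0], 0]]'

```text
time_s: 27.23
tool_pos: [0.6218, -0.2955, -0.001]
eef_rot: [0.0, 0.999, -0.034, 0.001]
wrist_force: [-1.8, 2.4, 7.6]
width: 0.0636
gripper_force: 37.2
```

```bash
python3 -c "
from h import *
tilt()"
```

```text
tcp [ 0.6218 -0.2955 -0.001 ] yaw -3.87 width 0.0636 F [-1.8  2.4  7.6] 37.1786105632782
n 19275 tilt deg (far end up +) 17.1 roll 0.2 top face z at grip 0.0649
```

servo_tool --deltas '[[-0.4, [-0.02, 0, 0.1], 0], [-0.4, [-0.02, 0, 0.1], 0], [-0.4, [0, 0, 0.1], 0], [-0.4, [0, 0, 0.08], 0], [-0.4, [0, 0, 0], 0]]'

```text
time_s: 27.7
tool_pos: [0.6234, -0.296, -0.0085]
eef_rot: [0.001, 0.999, -0.034, 0.004]
wrist_force: [0.2, 2.7, 11.1]
width: 0.0637
gripper_force: 40.6
```

```bash
python3 -c "
from h import *
tilt('w11.png')"
```

```text
tcp [ 0.6234 -0.296  -0.0085] yaw -3.86 width 0.0637 F [ 0.2  2.7 11.1] 40.5607795715332
n 17471 tilt deg (far end up +) 28.3 roll 0.3 top face z at grip 0.059
```

servo_tool --deltas '[[-0.4, [-0.04, 0, 0.06], 0], [-0.4, [0, 0, 0.06], 0], [-0.4, [0, 0, 0.05], 0], [-0.4, [0, 0, 0], 0], [-0.4, [0, 0, 0], 0]]'

```text
time_s: 28.17
tool_pos: [0.6231, -0.2965, -0.0111]
eef_rot: [0.002, 0.999, -0.034, 0.005]
wrist_force: [-1.2, 2.6, 14.9]
width: 0.0634
gripper_force: 42.1
```

```bash
python3 -c "
from h import *
tilt('w12.png')"
```

```text
tcp [ 0.6231 -0.2965 -0.0111] yaw -3.86 width 0.0634 F [-1.2  2.6 14.9] 42.090638279914856
n 16600 tilt deg (far end up +) 31.2 roll 0.4 top face z at grip 0.057
```

servo_tool --deltas '[[-0.4, [0, 0, 0.05], 0], [-0.4, [0, 0, 0.04], 0], [-0.4, [0, 0, 0], 0], [-0.4, [0, 0, 0], 0], [-0.4, [0, 0, 0], 0]]'

```text
time_s: 28.63
tool_pos: [0.6231, -0.2966, -0.0112]
eef_rot: [0.002, 0.999, -0.034, 0.004]
wrist_force: [-5.8, 5.5, 24.9]
width: 0.0636
gripper_force: 43.0
```

servo_tool --deltas '[[-0.48, [0, 0, 0], 0], [-0.5, [0, 0, 0], 0], [-0.52, [0, 0, 0], 0], [-0.56, [0, 0, 0], 0], [-0.6, [0, 0, 0], 0]]'

```text
time_s: 29.05
tool_pos: [0.6179, -0.2947, -0.0202]
eef_rot: [-0.0, 0.999, -0.034, -0.001]
wrist_force: [0.2, -0.2, -0.5]
width: 0.0684
gripper_force: 0.0
```

servo_tool --deltas '[[-0.7, [0, 0, 0], 0], [-0.85, [0, 0, 0], 0], [-1, [0, 0, 0], 0], [-1, [0, 0, 0], 0], [-1, [0, 0, 0], 0]]'

```text
time_s: 29.47
tool_pos: [0.6184, -0.2949, -0.0195]
eef_rot: [-0.0, 0.999, -0.034, -0.0]
wrist_force: [-0.3, 0.2, 0.1]
width: 0.0855
gripper_force: 0.0
```

```bash
python3 -c "
from h import *
tilt('w13.png')"
```

```text
tcp [ 0.6184 -0.2949 -0.0195] yaw -3.88 width 0.0855 F [-0.3  0.2  0.1] 0.0
n 20250 tilt deg (far end up +) 31.8 roll 0.3 top face z at grip 0.0545
```

servo_tool --deltas '[[-1, [0, 0, -0.2], 0], [-1, [0, 0, -0.5], 0], [-1, [0, 0, -0.8], 0], [-1, [0, 0, -1], 0], [-1, [0, 0, -1], 0]]'

```text
time_s: 29.93
tool_pos: [0.6184, -0.2949, 0.0699]
eef_rot: [-0.0, 0.999, -0.034, -0.0]
wrist_force: [0.8, -0.7, 0.5]
width: 0.0852
gripper_force: 0.0
```

servo_tool --deltas '[[-1, [0, 0, -1], 0], [-1, [0, 0, -1], 0], [-1, [0, 0, -1], 0], [-1, [-0.5, 0, -0.5], 0], [-1, [-0.5, 0, -0.2], 0]]'

```text
time_s: 30.35
tool_pos: [0.596, -0.2947, 0.1666]
eef_rot: [0.002, 0.999, -0.033, 0.004]
wrist_force: [0.6, -0.9, -0.3]
width: 0.0853
gripper_force: 0.0
```

servo_tool --deltas '[[-1, [-0.6, 0, 0], 0], [-1, [-0.6, 0, 0], 0], [-1, [-0.5, 0, 0], 0], [-1, [0, 0, 0], 0], [-1, [0, 0, 0], 0]]'

```text
time_s: 30.77
tool_pos: [0.5514, -0.2907, 0.1622]
eef_rot: [0.0, 0.999, -0.034, 0.001]
wrist_force: [0.2, 0.2, 0.1]
width: 0.0855
gripper_force: 0.0
```

```bash
python3 - <<'E'
from h import *
st,s=wsnap("w14.png"); pose(st); W=cloud(s); 
hsv=cv2.cvtColor(s["img"],cv2.COLOR_RGB2HSV)
for n,lo,hi_ in [("r",(0,120,60),(8,255,255)),("y",(24,150,100),(32,255,255)),("g",(50,100,40),(80,255,255))]:
    k,_,a,c=cv2.connectedComponentsWithStats(cv2.inRange(hsv,lo,hi_))
    for i in range(1,k):
        p=W[int(c[i][1]),int(c[i][0])]
        if a[i,4]>100 and abs(p[1]+.29)<.05: print(n,c[i].round(1),p.round(4))
t=snap("top"); a=cv2.resize(t["img"][130:230,230:430],(600,300),interpolation=cv2.INTER_CUBIC); b=cv2.resize(s["img"],(480,300)); save(np.vstack([a,np.pad(b,((0,0),(0,120),(0,0)))]),"fin.png")
E
```

```text
tcp [ 0.5514 -0.2907  0.1622] yaw -3.91 width 0.0855 F [0.2 0.2 0.1] 0.0
r [307.1 154.2] [ 0.5835 -0.2804  0.0329]
g [305.9  75.1] [ 0.6543 -0.2863  0.077 ]
```

View pics/fin.png

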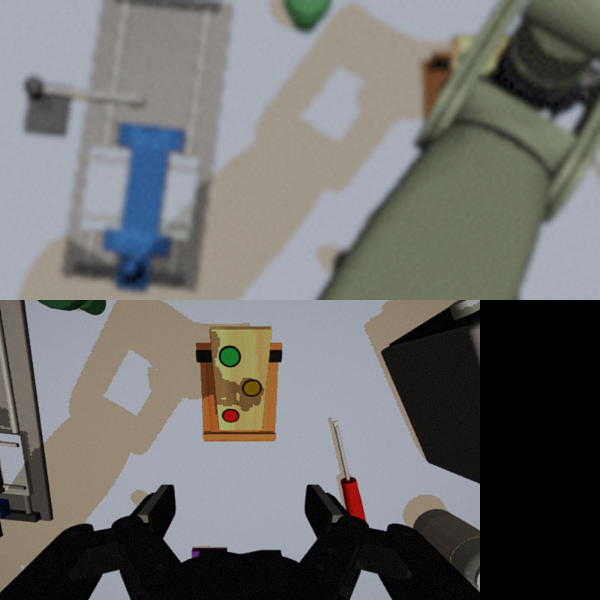

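The picture shows the panel leaning squarely on the rest: foot behind the lip, upper part on the bar, spots facing up. The carrier is empty at its front stop and the gripper is clear, so I'll hand in.

```bash
python3 -c "
from station import ctrl
print(ctrl.sign_off())"
```

```text
the job is handed in; nothing more can be done
None
```

The job is handed in at about 31 s: red, yellow and green each stopped within about 1 mm of my estimate of the pointer tip for over a second, the carrier is back on its front stop and released, and the panel leans squarely on the rest at about 32°; my first try at the knob missed and nudged the carrier 6 mm sideways before the stops, and no verdict was shown.

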